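Prop up a drone arm to the gauge and clamp it

ROBOT

A 6-joint arm with a two-finger parallel gripper is mounted at the origin on the work surface. World frame = base frame: x ahead of the robot, y to its left, z up, the work surface at z = 0. Lengths are in m, angles in rad, forces in N, time in s.
With the tool pointing down it reaches from about 0.25 to 0.725 m from the base axis. Payload 4 kg.
Tool frame: the origin (TCP) lies on the centre line of the jaws, within the pads' length; the fingertips stand tip_reach ahead of it and the grasp point (between the pads) lies 5 mm behind it (tip_reach is the distance from the TCP to the fingertips, in m); z points along the fingers, y is the direction in which the jaws open and shut (so a half turn about z gives the same grasp; the last joint's range is limited). The gripper opens to 85 mm and grips with 20 to 120 N. Pads are 22 mm wide; open, the fingers measure 114 mm over their backs; the gripper's body (76 mm by 85 mm) begins 54 mm behind the grasp point. The pads swing forward as they close: fully open they stand 13 mm farther back than shut.
Start: joints at [0, 0.241, 0.005, 1.335, 0, 1.571], TCP at [0.5, -0, 0.245] pointing down, gripper open.
Joint ranges: [-2.72, 2.72], [-1.05, 1.87], [-1.09, 1.28], [-1.99, 2.15], [-1.42, 1.44], [-3.14, 3.14]. Speed limits (rad/s): [2.79, 2.79, 3.14, 3.14, 3.14, 3.14].

INTERFACE

Orientations are given as a unit quaternion [x, y, z, w].
In Python, from workcell import * gives the robot as it stands.
- The arm moves only by the tool arm_command, never from a script. Its arguments are lists of equal length, an entry for each row: "translation": the shift along the tool's x, y, z in cm, a list of three; "turn": the turn about the tool's z in rad; "hand": the closure, from 0 (fully open) to 1 (shut). In form: {"translation": [[x, y, z], ...], "turn": [turn, ...], "hand": [hand, ...]}. A call has 1 to 5 rows; each row is the pose to reach, as a shift and turn from the pose commanded when the call began, along the tool's axes at that moment; what a row does not reach only later rows make up. A row lasts 1/12 s, in which the tool goes at most 41.7 mm and 7.16 degrees, less where a joint would pass 70% of its speed; a pose out of reach is approached as far as the arm can. A call with a gripper value outside its range is refused whole. The fingers move at their own pace and stop on an object; the grip force is fixed at half the most. Time passes only in rows, so rows that repeat a pose let the fingers close. It gives the time, the measured TCP pose, the force and the opening at its end, in the units of the state.
- get_obs(): the state, without advancing time (a new reading comes with each control period).
- camera(name): name is "scene" or "side" or "wrist"; returns (picture, depth): 384x512x3 uint8, red, green, blue; 384x512 float32, m along the optical axis (not along the pixel's ray), 0 where there is no reading.
- camera_info(name): a dict with "mtx" (3x3 intrinsics, pixels), "world_to_cam" (4x4, takes a point from world to camera coordinates). Camera axes: x right, y down, z forward; pixel columns grow to the right and rows downward; lengths in m; the calibration is good to about 2 mm. A picture is of the moment at which its call begins: read the wrist's pose just before it. camera_info takes no time and is no camera call; for the wrist camera it gives the pose at the moment of the call.
- job_done(): hands the job in, once; it reports no verdict.
Trained networks look in the newest picture that a camera, given by its name, has taken for a name from the list of things; names that differ only in an ending like _2 or _b are one class to them, and where a whole thing is asked for, a point or a joint stands for the part that bears it (a point fixed in the world has none). Each returns a list of dicts, best first, with "conf" (0 to 1); they miss things now and then, are a little off and sometimes report something else, mostly with a low value. They report only what shows in the picture. A call takes as long as a camera call. They do not tell look-alikes from the thing itself.
- search_frame(camera, name): "location" ([row, column] in pixels, amid what is visible of it).
- spot_point(camera, name): "location" ([row, column] in pixels: a listed point, or the origin of a listed thing).
The state is a dict: "clock": time; "joint_pos": joint angles; "joint_vel": joint speeds; "tau": joint torques, N m; "eef_pos": TCP position; "tool_rot": TCP orientation; "ft_force": force on the tool from outside, world axes, zero at the start; "ft_torque": the same for the moment, N m; "grip_width": finger opening in m.
Only numpy, scipy, OpenCV 4.12 (cv2) and the standard library are available. Lean on these libraries where they do the work, as an engineer would, in place of code of your own. Each camera call takes 0.05 s, during which the arm holds its last target. There are 200 camera calls.

TASK

Stack packing plates squarely on the narrow riser of the repair jig until the top of the stack lies within the red band of the gauge, leaving the plates you do not need well clear of the riser. Then lay the drone arm level across the rest and the stack, orange root end between the clamp jaws on the rest and motor centred over the stack, let go of it, and after that tighten the clamp fully by turning its square brass head clockwise in short swings. Do not disturb the other things on the bench.

Things in the scene. Friction and masses are not known exactly. Their poses are not given: they have to be found in the camera images.
- plate1: brown phenolic packing plate, 80 (its x) x 50 (its y) x 18 mm thick, lying flat on the bench at the start, about 0.1 kg; origin at the centre of its underside; z is up through its thickness. Any of the seven may be absent
- plate2: brown phenolic packing plate, 80 (its x) x 50 (its y) x 18 mm thick, lying flat on the bench at the start, about 0.1 kg; origin at the centre of its underside; z is up through its thickness. Any of the seven may be absent
- plate3: brown phenolic packing plate, 80 (its x) x 50 (its y) x 18 mm thick, lying flat on the bench at the start, about 0.1 kg; origin at the centre of its underside; z is up through its thickness. Any of the seven may be absent
- plate4: brown phenolic packing plate, 80 (its x) x 50 (its y) x 18 mm thick, lying flat on the bench at the start, about 0.1 kg; origin at the centre of its underside; z is up through its thickness. Any of the seven may be absent
- plate5: brown phenolic packing plate, 80 (its x) x 50 (its y) x 18 mm thick, lying flat on the bench at the start, about 0.1 kg; origin at the centre of its underside; z is up through its thickness. Any of the seven may be absent
- plate6: brown phenolic packing plate, 80 (its x) x 50 (its y) x 18 mm thick, lying flat on the bench at the start, about 0.1 kg; origin at the centre of its underside; z is up through its thickness. Any of the seven may be absent
- plate7: brown phenolic packing plate, 80 (its x) x 50 (its y) x 18 mm thick, lying flat on the bench at the start, about 0.1 kg; origin at the centre of its underside; z is up through its thickness. Any of the seven may be absent
- boom: black drone arm: straight flat-bottomed bar 200 long (its x) x 24 wide (y) x 18 mm high; a silver motor, 38 mm across, 18 tall, stands on it near its +x end (78 mm from the middle); orange stripe round its root end (-x). About 0.2 kg, centre of mass about 20 mm from the middle towards the motor. Origin at the middle of its underside; lies flat on the bench at the start
- motor (a point): top centre of the drone arm's motor, 78 mm along +x from the arm's middle and 36 mm above its underside
- jig: grey repair jig fixed to the bench, base plate 130 (x) x 280 (y) x 12 mm; origin on the bench at its middle. In its own frame: rest and clamp jaws at x 0, y +80 mm; riser at x 0, y -80; white gauge post, 16 mm square and 146 tall, at x +62, y -80; clamp screw at x +90, y +80; dark upright column, 16 mm thick and 235 tall, at x +180, y +80
- riser: narrow steel pillar that stands up through the jig's base plate; its top is 44 (x) x 36 (y) mm and its height differs from start to start (30 to 62 mm above the bench). Origin at the centre of its TOP face; axes parallel to the jig's. The packing plates are stacked on it square, their long side (x) along its x
- rest (a point): centre of the flat top (64 (x) x 40 (y) mm) of the aluminium rest, 118 mm above the bench, on which the arm's root end lies along the jig's y. Two low dark jaws, 14 mm tall and 40 mm long, stand on it at either side in x; open they are 34 mm apart
- band (a point): centre of the red band on the white gauge post beside the riser, 118 mm above the bench, level with the top of the rest; the band is 24 mm high (12 mm above and below this point) and marks where the top face of the stack has to come
- head_top (a point): on the axis of the clamp screw, in the centre of the top of its brass square head, 142 mm above the bench. The head is 34 mm square and 34 tall, on a round pillar; its sides lie along the jig's x and y when the joint reads 0. The jig's column, 90 mm away in +x, blocks a wide gripper body from making a full turn here
- head (a joint): angle of the clamp screw (rad): starts at 0 to 0.5, grows when turned clockwise seen from above, end stop at 3.1 = fully tight. It stays where it is left and needs about 0.25 N m; it draws the two jaws together, to about 28 mm apart when tight
- cup: grey open cup, 60 mm across, 50 mm tall, a bystander among the plates; origin at its underside
- tape: blue roll of tape, 80 mm across, 25 mm tall, a bystander; origin at its underside
- spray: green bottle, 48 mm across, 120 mm tall, a bystander; origin at its underside
- battery: yellow battery block 50 x 100 x 35 mm, a bystander; origin at its underside
- can: red can, 66 mm across, 90 mm tall, a bystander; origin at its underside
- screwdriver: screwdriver with green handle, lying, a bystander
Not all that is in view belongs to the job. Leave any green look-alike of the plate6 alone.

How it is judged:
On the way, in this order (a step that is already met when the one before it is completed fails the run):
1. the plates stand square on the riser, released, with the top of the stack within the red band (((x of plate1 in the frame of riser between -0.012 and 0.012 m and y of plate1 in the frame of riser between -0.012 and 0.012 m and angle between the x axis of plate1 and the x axis of riser, either way round below 0.2 rad and angle between plate1's own z axis and vertical below 0.08 rad and z of plate1 in the frame of band between -0.0305 and -0.0055 m and contact force between the fingers and plate1 below 0.1 N and linear speed of plate1 below 0.03 m/s) or (x of plate2 in the frame of riser between -0.012 and 0.012 m and y of plate2 in the frame of riser between -0.012 and 0.012 m and angle between the x axis of plate2 and the x axis of riser, either way round below 0.2 rad and angle between plate2's own z axis and vertical below 0.08 rad and z of plate2 in the frame of band between -0.0305 and -0.0055 m and contact force between the fingers and plate2 below 0.1 N and linear speed of plate2 below 0.03 m/s) or (x of plate3 in the frame of riser between -0.012 and 0.012 m and y of plate3 in the frame of riser between -0.012 and 0.012 m and angle between the x axis of plate3 and the x axis of riser, either way round below 0.2 rad and angle between plate3's own z axis and vertical below 0.08 rad and z of plate3 in the frame of band between -0.0305 and -0.0055 m and contact force between the fingers and plate3 below 0.1 N and linear speed of plate3 below 0.03 m/s) or (x of plate4 in the frame of riser between -0.012 and 0.012 m and y of plate4 in the frame of riser between -0.012 and 0.012 m and angle between the x axis of plate4 and the x axis of riser, either way round below 0.2 rad and angle between plate4's own z axis and vertical below 0.08 rad and z of plate4 in the frame of band between -0.0305 and -0.0055 m and contact force between the fingers and plate4 below 0.1 N and linear speed of plate4 below 0.03 m/s) or (x of plate5 in the frame of riser between -0.012 and 0.012 m and y of plate5 in the frame of riser between -0.012 and 0.012 m and angle between the x axis of plate5 and the x axis of riser, either way round below 0.2 rad and angle between plate5's own z axis and vertical below 0.08 rad and z of plate5 in the frame of band between -0.0305 and -0.0055 m and contact force between the fingers and plate5 below 0.1 N and linear speed of plate5 below 0.03 m/s) or (x of plate6 in the frame of riser between -0.012 and 0.012 m and y of plate6 in the frame of riser between -0.012 and 0.012 m and angle between the x axis of plate6 and the x axis of riser, either way round below 0.2 rad and angle between plate6's own z axis and vertical below 0.08 rad and z of plate6 in the frame of band between -0.0305 and -0.0055 m and contact force between the fingers and plate6 below 0.1 N and linear speed of plate6 below 0.03 m/s) or (x of plate7 in the frame of riser between -0.012 and 0.012 m and y of plate7 in the frame of riser between -0.012 and 0.012 m and angle between the x axis of plate7 and the x axis of riser, either way round below 0.2 rad and angle between plate7's own z axis and vertical below 0.08 rad and z of plate7 in the frame of band between -0.0305 and -0.0055 m and contact force between the fingers and plate7 below 0.1 N and linear speed of plate7 below 0.03 m/s))), for 0.2 s.
2. the drone arm lies on the rest and the stack, released (horizontal distance between motor and riser below 0.022 m and x of boom in the frame of jig between -0.012 and 0.012 m and angle between the x axis of boom and the y axis of jig, either way round below 0.12 rad and angle between boom's own z axis and vertical below 0.12 rad and contact force between boom and jig above 0.1 N and contact force between the fingers and boom below 0.1 N and linear speed of boom below 0.03 m/s and ((x of plate1 in the frame of riser between -0.012 and 0.012 m and y of plate1 in the frame of riser between -0.012 and 0.012 m and angle between the x axis of plate1 and the x axis of riser, either way round below 0.2 rad and angle between plate1's own z axis and vertical below 0.08 rad and z of plate1 in the frame of band between -0.0305 and -0.0055 m and contact force between boom and plate1 above 0.1 N) or (x of plate2 in the frame of riser between -0.012 and 0.012 m and y of plate2 in the frame of riser between -0.012 and 0.012 m and angle between the x axis of plate2 and the x axis of riser, either way round below 0.2 rad and angle between plate2's own z axis and vertical below 0.08 rad and z of plate2 in the frame of band between -0.0305 and -0.0055 m and contact force between boom and plate2 above 0.1 N) or (x of plate3 in the frame of riser between -0.012 and 0.012 m and y of plate3 in the frame of riser between -0.012 and 0.012 m and angle between the x axis of plate3 and the x axis of riser, either way round below 0.2 rad and angle between plate3's own z axis and vertical below 0.08 rad and z of plate3 in the frame of band between -0.0305 and -0.0055 m and contact force between boom and plate3 above 0.1 N) or (x of plate4 in the frame of riser between -0.012 and 0.012 m and y of plate4 in the frame of riser between -0.012 and 0.012 m and angle between the x axis of plate4 and the x axis of riser, either way round below 0.2 rad and angle between plate4's own z axis and vertical below 0.08 rad and z of plate4 in the frame of band between -0.0305 and -0.0055 m and contact force between boom and plate4 above 0.1 N) or (x of plate5 in the frame of riser between -0.012 and 0.012 m and y of plate5 in the frame of riser between -0.012 and 0.012 m and angle between the x axis of plate5 and the x axis of riser, either way round below 0.2 rad and angle between plate5's own z axis and vertical below 0.08 rad and z of plate5 in the frame of band between -0.0305 and -0.0055 m and contact force between boom and plate5 above 0.1 N) or (x of plate6 in the frame of riser between -0.012 and 0.012 m and y of plate6 in the frame of riser between -0.012 and 0.012 m and angle between the x axis of plate6 and the x axis of riser, either way round below 0.2 rad and angle between plate6's own z axis and vertical below 0.08 rad and z of plate6 in the frame of band between -0.0305 and -0.0055 m and contact force between boom and plate6 above 0.1 N) or (x of plate7 in the frame of riser between -0.012 and 0.012 m and y of plate7 in the frame of riser between -0.012 and 0.012 m and angle between the x axis of plate7 and the x axis of riser, either way round below 0.2 rad and angle between plate7's own z axis and vertical below 0.08 rad and z of plate7 in the frame of band between -0.0305 and -0.0055 m and contact force between boom and plate7 above 0.1 N))), for 0.2 s.
3. the clamp is tightened fully (value of joint head above 2.85 rad), for 0.2 s.
At the end, for the whole second after the job is handed in: Stack top within 12.5 mm of the band's centre; each plate square on the riser (12 mm, 0.2 rad) or over 100 mm from it; arm at rest on rest and stack, within 0.12 rad of level and of the jig's y, 12 mm of its centre line, motor within 22 mm of the riser; head past 2.85 rad (all of step 2 and ((x of plate1 in the frame of riser between -0.012 and 0.012 m and y of plate1 in the frame of riser between -0.012 and 0.012 m and angle between the x axis of plate1 and the x axis of riser, either way round below 0.2 rad and angle between plate1's own z axis and vertical below 0.08 rad) or horizontal distance between plate1 and riser above 0.1 m) and ((x of plate2 in the frame of riser between -0.012 and 0.012 m and y of plate2 in the frame of riser between -0.012 and 0.012 m and angle between the x axis of plate2 and the x axis of riser, either way round below 0.2 rad and angle between plate2's own z axis and vertical below 0.08 rad) or horizontal distance between plate2 and riser above 0.1 m) and ((x of plate3 in the frame of riser between -0.012 and 0.012 m and y of plate3 in the frame of riser between -0.012 and 0.012 m and angle between the x axis of plate3 and the x axis of riser, either way round below 0.2 rad and angle between plate3's own z axis and vertical below 0.08 rad) or horizontal distance between plate3 and riser above 0.1 m) and ((x of plate4 in the frame of riser between -0.012 and 0.012 m and y of plate4 in the frame of riser between -0.012 and 0.012 m and angle between the x axis of plate4 and the x axis of riser, either way round below 0.2 rad and angle between plate4's own z axis and vertical below 0.08 rad) or horizontal distance between plate4 and riser above 0.1 m) and ((x of plate5 in the frame of riser between -0.012 and 0.012 m and y of plate5 in the frame of riser between -0.012 and 0.012 m and angle between the x axis of plate5 and the x axis of riser, either way round below 0.2 rad and angle between plate5's own z axis and vertical below 0.08 rad) or horizontal distance between plate5 and riser above 0.1 m) and ((x of plate6 in the frame of riser between -0.012 and 0.012 m and y of plate6 in the frame of riser between -0.012 and 0.012 m and angle between the x axis of plate6 and the x axis of riser, either way round below 0.2 rad and angle between plate6's own z axis and vertical below 0.08 rad) or horizontal distance between plate6 and riser above 0.1 m) and ((x of plate7 in the frame of riser between -0.012 and 0.012 m and y of plate7 in the frame of riser between -0.012 and 0.012 m and angle between the x axis of plate7 and the x axis of riser, either way round below 0.2 rad and angle between plate7's own z axis and vertical below 0.08 rad) or horizontal distance between plate7 and riser above 0.1 m) and value of joint head above 2.85 rad); the robot touches nothing.
It fails at once if one of the other things on the bench is pushed more than 60 mm (distance of any of cup, tape, spray, battery, can, screwdriver from where it was at the start of the episode above 0.06 m).
Of plate1, plate2, plate3, plate4, plate5, plate6, plate7 only 5 to 7 are there at a start; the rules pass over those that are not, and their reading is None.
At some moment in a run one of boom may be knocked a few centimetres aside while the robot is not near it.
Once in a run the grip may slacken for a moment while it holds something.
It also fails if it takes over 210 s, if anything falls off the work surface, if the arm or the gripper's body presses on something with over 40 N, if the wrist force passes 120 N, or if a joint passes its speed limit or range.

## Working session

There is one attempt and no reset: what is moved stays moved. The work goes in short steps, Python scripts to look and compute and a tool call to move; the robot and the scene stay as the last step left them, time stands still between calls to the robot, and variables do not carry over. Pictures are saved under pics/ and viewed, about 12 in all and at most 16, crops included, and the job is handed in when it is done.

Besides the shell and the picture viewer there is one more tool, called after "Call:" by a JSON object that holds its "api" and its "payload". arm_command: Moves the arm, as the interface text tells. Its arguments: {"type":"object","properties":{"translation":{"type":"array","items":{"type":"array","items":{"type":"number"}}},"turn":{"type":"array","items":{"type":"number"}},"hand":{"type":"array","items":{"type":"number"}}},"required":["translation","turn","hand"]}

```bash
ls; mkdir -p pics; cat > h.py <<'E'
from workcell import *
import numpy as np, cv2
def look(n, fn=None):
    p,d=camera(n); ci=camera_info(n)
    if fn: cv2.imwrite('pics/'+fn, p[:,:,::-1])
    return p,d,np.array(ci['mtx']),np.array(ci['world_to_cam'])
def cloud(d,K,T):
    v,u=np.mgrid[:d.shape[0],:d.shape[1]]
    P=np.stack([(u-K[0,2])/K[0,0]*d,(v-K[1,2])/K[1,1]*d,d],-1)
    Ti=np.linalg.inv(T); return P@Ti[:3,:3].T+Ti[:3,3]
E
python3 - <<'E'
from h import *
o=get_obs(); print({k:np.round(v,4) for k,v in o.items()})
ims=[]
for n in ["scene","side"]:
    p,d,K,T=look(n); ims.append(p); np.savez(n+'0.npz',p=p,d=d,K=K,T=T)
    print(n,np.linalg.inv(T)[:3,3].round(3))
    for t in ["plate1","boom","jig","riser","motor","cup","head_top","rest","band"]:
        r=spot_point(n,t); W=cloud(d,K,T)
        print(t,[(np.round(x['location']).astype(int).tolist(),round(x['conf'],2),W[tuple(np.clip(np.round(x['location']).astype(int),0,[383,511]))].round(3).tolist()) for x in r])
cv2.imwrite('pics/a.png',ims[0][:,:,::-1]); cv2.imwrite('pics/b.png',ims[1][:,:,::-1])
E
```

```text
pics
{'clock': np.float64(0.0), 'joint_pos': array([-0.    ,  0.2414,  0.0037,  1.3352, -0.    ,  1.5708]), 'joint_vel': array([ 0.0009, -0.0008,  0.0013,  0.0002, -0.0007, -0.0001]), 'tau': array([ 6.00000e-04, -3.72316e+01,  2.52407e+01,  1.68000e-02,
        0.00000e+00,  0.00000e+00]), 'eef_pos': array([ 0.4994, -0.    ,  0.2444]), 'tool_rot': array([ 7.071e-01,  7.071e-01, -7.000e-04, -7.000e-04]), 'ft_force': array([ 0.6404,  0.0206, -0.1013]), 'ft_torque': array([ 0.0013, -0.037 ,  0.0015]), 'grip_width': np.float64(0.0853)}
scene [ 1.291 -0.12   1.136]
plate1 [([256, 121], 0.92, [0.716, -0.407, 0.017]), ([185, 156], 0.89, [0.467, -0.29, 0.018]), ([208, 192], 0.83, [0.582, -0.177, 0.018]), ([181, 188], 0.77, [0.466, -0.18, 0.014]), ([210, 97], 0.7, [0.534, -0.486, 0.016]), ([217, 128], 0.61, [0.579, -0.386, 0.016]), ([214, 163], 0.6, [0.59, -0.272, 0.021]), ([178, 110], 0.56, [0.409, -0.447, 0.017])]
boom [([176, 344], 0.61, [0.542, 0.365, 0.019]), ([262, 216], 0.27, [0.801, -0.123, 0.049])]
jig [([188, 272], 0.61, [0.546, 0.103, 0.014])]
riser [([185, 250], 0.65, [0.61, 0.013
[... 679 characters left out ...]
7]), ([313, 267], 0.7, [0.451, -0.305, 0.018]), ([264, 277], 0.69, [0.554, -0.188, 0.018])]
boom [([158, 196], 0.6, [0.525, 0.368, 0.016])]
jig [([204, 230], 0.57, [0.538, 0.096, 0.011]), ([143, 154], 0.39, [0.408, 0.521, 0.024])]
riser [([217, 242], 0.81, [0.534, -0.003, 0.05]), ([194, 261], 0.49, [0.608, 0.01, 0.109]), ([288, 300], 0.2, [0.57, -0.286, 0.019])]
motor [([144, 211], 0.73, [0.601, 0.389, 0.042])]
cup [([264, 321], 0.84, [0.66, -0.258, 0.038])]
head_top [([290, 299], 0.75, [0.565, -0.289, 0.017]), ([155, 240], 0.68, [0.518, -0.022, 0.332])]
rest [([170, 221], 0.89, [0.54, 0.161, 0.118]), ([222, 323], 0.24, [0.765, -0.13, 0.029])]
band [([192, 258], 0.72, [0.594, 0.006, 0.129])]
```

View pics/a.png

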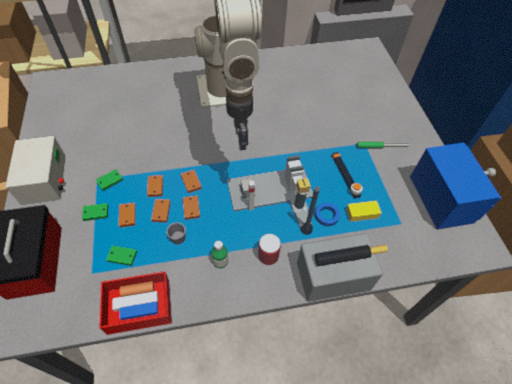

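View pics/b.png

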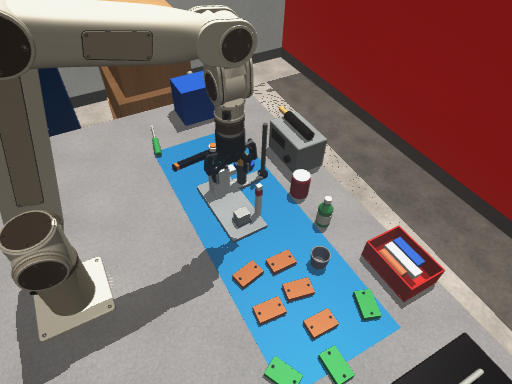

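Scene picture: five orange-brown plates at (col,row) (155,185), (190,181), (126,214), (160,210), (191,207). The green look-alikes are at (109,179), (95,212) and (121,255), and I will leave them alone. The boom is at (347,175) with its motor at (356,189), and the jig is around (270,190). In the side picture the riser top is at (241,216).

```bash
cat >> h.py <<'E'
def plates(p,d,K,T,col='orange',zr=(0.008,0.2)):
    W=cloud(d,K,T); hsv=cv2.cvtColor(p,cv2.COLOR_RGB2HSV)
    rng={'orange':((3,120,60),(20,255,255))}[col]
    m=cv2.inRange(hsv,*rng)*((d>0)&(W[...,2]>zr[0])&(W[...,2]<zr[1])).astype(np.uint8)
    n,l,s,c=cv2.connectedComponentsWithStats(m)
    out=[]
    for i in range(1,n):
        if s[i,4]<40: continue
        q=W[l==i]; zt=np.percentile(q[:,2],70); q=q[abs(q[:,2]-zt)<.005]
        if len(q)<20: continue
        (x,y),(w,h),a=cv2.minAreaRect((q[:,:2]*1000).astype(np.float32))
        if w<h: w,h,a=h,w,a+90
        out.append((round(x/1000,4),round(y/1000,4),round(float(np.median(q[:,2])),4),round(((a+90)%180-90),1),round(w,1),round(h,1),c[i].round().tolist(),int(s[i,4])))
    return out
E
python3 - <<'E'
from h import *
for n in ["scene","side"]:
    z=np.load(n+'0.npz'); p,d,K,T=[z[k] for k in 'pdKT']
    print(n); [print(r) for r in plates(p,d,K,T)]
    W=cloud(d,K,T); hsv=cv2.cvtColor(p,cv2.COLOR_RGB2HSV)
    print('red',[ (round(a,3)) for a in W[(cv2.inRange(hsv,(0,150,90),(2,255,255))>0)&(abs(W[...,0]-.6)<.05)&(abs(W[...,1])<.05)].mean(0)])
    # height map of jig region
    reg=(W[...,0]>.42)&(W[...,0]<.75)&(W[...,1]>-.1)&(W[...,1]<.28)&(d>0)
    q=W[reg]
    def rect(sel,name):
        r=q[sel]
        if len(r)<5: print(name,len(r)); return
        print(name,len(r),'z',np.median(r[:,2]).round(4),cv2.minAreaRect((r[:,:2]*1000).astype(np.float32)), r[:,:2].mean(0).round(4))
    rect((abs(q[:,2]-.012)<.004),'base')
    rect((q[:,2]>.11)&(q[:,2]<.124)&(q[:,1]>.1)&(q[:,0]<.58),'rest')
    rect((q[:,2]>.138)&(q[:,2]<.15)&(q[:,1]>.1)&(q[:,0]>.58)&(q[:,0]<.66),'head')
    rect((q[:,2]>.141)&(q[:,2]<.15)&(abs(q[:,1])<.06)&(q[:,0]>.57)&(q[:,0]<.66),'gauge')
    rs=(q[:,2]>.026)&(q[:,2]<.08)&(abs(q[:,1])<.05)&(q[:,0]<.575)&(q[:,0]>.48)
    rect(rs,'riser'); print(np.histogram(q[rs][:,2],bins=np.arange(.026,.08,.004)))
    rect((q[:,2]>.2)&(q[:,0]>.66),'col')
E
```

```text
scene
(-0.7032, -0.9715, 0.0157, 6.1, 204.3, 68.1, [6.0, 13.0], 270)
(0.466, -0.1716, 0.0179, 12.8, 75.3, 46.0, [191.0, 181.0], 244)
(0.4655, -0.2958, 0.0181, -3.7, 77.0, 45.7, [155.0, 186.0], 256)
(0.5752, -0.1802, 0.0181, -2.2, 77.6, 46.3, [191.0, 207.0], 277)
(0.5696, -0.2797, 0.018, -12.7, 79.1, 47.2, [161.0, 210.0], 301)
(0.5664, -0.3908, 0.0177, -1.7, 78.3, 46.5, [127.0, 214.0], 309)
(0.8413, -0.356, 0.0589, 89.2, 90.5, 27.1, [136.0, 288.0], 356)
red [np.float64(nan), np.float64(nan), np.float64(nan)]
base 1867 z 0.012 ((589.9884033203125, 111.69964599609375), (345.5501403808594, 283.0484619140625), 87.29937744140625) [0.566  0.0899]
rest 143 z 0.1184 ((535.20166015625, 174.08998107910156), (66.78338623046875, 39.68452835083008), 2.929382562637329) [0.5389 0.1725]
head 104 z 0.1418 ((625.4585571289062, 176.8025665283203), (33.734832763671875, 34.75812530517578), 2.9392507076263428) [0.6263 0.1765]
gauge 28 z 0.1451 ((602.5077514648438, 16.1640625), (15.75788402557373, 17.348161697387695), 84.87806701660156) [0.6022 0.0164]
riser 106 z 0.0525 ((539.0042114257812, 11.053514480590
[... 1265 characters left out ...]
96973), 3.3732986450195312) [0.6392 0.1752]
gauge 26 z 0.1462 ((601.4708251953125, 15.970451354980469), (15.328673362731934, 15.763944625854492), 5.975815773010254) [0.6016 0.0151]
riser 202 z 0.0521 ((539.809326171875, 13.362187385559082), (43.93423843383789, 37.36742401123047), 0.027215605601668358) [0.5373 0.009 ]
(array([11, 14, 11, 15, 15, 15, 77, 44,  0,  0,  0,  0,  0]), array([0.026, 0.03 , 0.034, 0.038, 0.042, 0.046, 0.05 , 0.054, 0.058,
       0.062, 0.066, 0.07 , 0.074, 0.078]))
col 48 z 0.2247 ((714.6939697265625, 177.6514892578125), (16.062410354614258, 14.152256965637207), 59.673004150390625) [0.7131 0.1759]<stdin>:6: RuntimeWarning: Mean of empty slice.
  ret = um.true_divide(
```

```bash
python3 - <<'E'
import cv2,numpy as np
a=cv2.imread('pics/a.png')[130:260,90:390]; b=cv2.imread('pics/b.png')[130:340,150:350]
a=cv2.resize(a,None,fx=2.6,fy=2.6,interpolation=cv2.INTER_CUBIC)
cv2.imwrite('pics/c.png',a)
E
```

```text
(no output)
```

View pics/c.png

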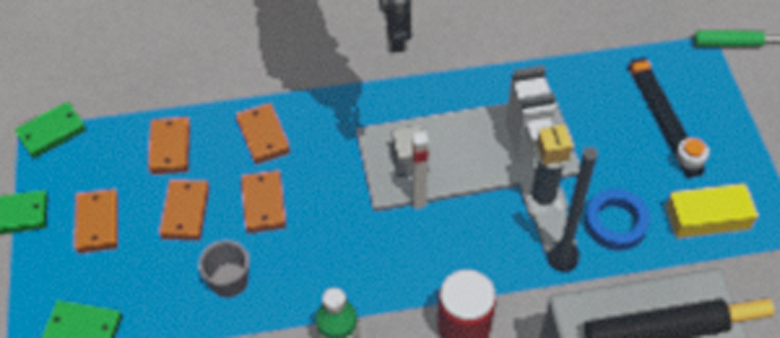

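The crop confirms five orange plates, and the green ones are clearly different. The cup is below the plate on the right, and the boom's orange root end points towards the robot. Next I'll take a wrist view to refine the riser.

```bash
python3 - <<'E'
from h import *
import workcell; print([k for k in dir(workcell) if not k.startswith('_')])
print(getattr(workcell,'tip_reach',None))
p,d,K,T=look('wrist','w0.png'); W=cloud(d,K,T)
print('cam',np.linalg.inv(T)[:3,3].round(3), (np.linalg.inv(T)[:3,2]).round(2))
g=(d>0)&(abs(W[...,0]-.54)<.035)&(abs(W[...,1]-.0135)<.03)&(W[...,2]>.03)&(W[...,2]<.075)
q=W[g]; print(len(q), np.histogram(q[:,2],bins=np.arange(.03,.076,.002)))
t=q[abs(q[:,2]-np.median(q[:,2]))<.003]; print(np.median(t[:,2]), cv2.minAreaRect((t[:,:2]*1000).astype(np.float32)))
for n in ["scene","side"]:
    z=np.load(n+'0.npz'); V=cloud(z['d'],z['K'],z['T'])
    g=(abs(V[...,0]-.54)<.015)&(abs(V[...,1]-.0135)<.012)&(V[...,2]>.045)&(V[...,2]<.065)
    print(n,np.median(V[g][:,2]),g.sum(), 'bench', np.median(V[(abs(V[...,0]-.5)<.02)&(abs(V[...,1]+.09)<.03)][:,2]), 'base',np.median(V[(abs(V[...,0]-.5)<.02)&(abs(V[...,1]-.09)<.03)][:,2]))
E
```

```text
['Unreachable', 'camera', 'camera_info', 'get_obs', 'job_done', 'search_frame', 'spot_point', 'tip_reach']
0.014
cam [0.501 0.069 0.374] [-0.   -0.27 -0.96]
1537 (array([   3,    9,   16,    5,    9,   19,   10,   16,   18,    7,   62,
       1164,  199,    0,    0,    0,    0,    0,    0,    0,    0,    0]), array([0.03 , 0.032, 0.034, 0.036, 0.038, 0.04 , 0.042, 0.044, 0.046,
       0.048, 0.05 , 0.052, 0.054, 0.056, 0.058, 0.06 , 0.062, 0.064,
       0.066, 0.068, 0.07 , 0.072, 0.074]))
0.05324368139264829 ((540.4603881835938, 15.486686706542969), (43.80609893798828, 36.19005584716797), 1.0103622674942017)
scene 0.053709117191847566 35 bench 0.00046425969255614596 base 0.012612288983660402
side 0.053199758065692604 54 bench 0.0011603206707132552 base 0.012716969899837949
```

View pics/w0.png

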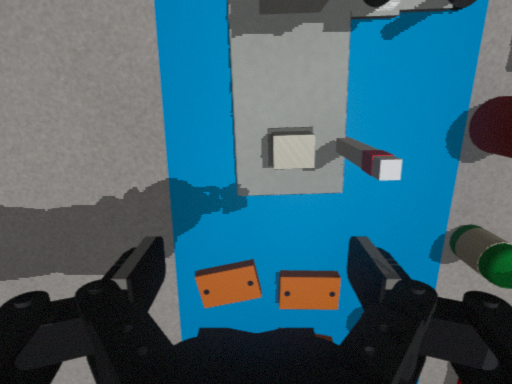

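Wrist view: the riser top is at (294,152), giving a height of 0.053 m, so 4 plates bring the stack top to about 0.125 m (band centre is 0.118). First I'll go above the plate at (0.573,-0.181).

Call:
{"api": "arm_command", "payload": {"translation": [[-18.1,7.3,0],[-18.1,7.3,0],[-18.1,7.3,0],[-18.1,7.3,0],[-18.1,7.3,0]], "turn": [-0.12,-0.24,-0.36,-0.48,-0.6], "hand": [0.2,0.2,0.2,0.2,0.2]}}

```text
clock: 1.47
eef_pos: [0.5736, -0.1833, 0.2453]
tool_rot: [0.464, 0.886, -0.0, 0.0]
ft_force: [0.6, 0.4, 0.0]
grip_width: 0.0685
```

Call:
{"api": "arm_command", "payload": {"translation": [[0,0,0],[0,0,0],[0,0,0],[0,0,0],[0,0,0]], "turn": [-0.12,-0.24,-0.36,-0.48,-0.6], "hand": [0.2,0.2,0.2,0.2,0.2]}}

```text
clock: 1.88
eef_pos: [0.573, -0.1813, 0.245]
tool_rot: [0.182, 0.983, 0.0, -0.0]
ft_force: [0.3, -0.3, -0.5]
grip_width: 0.0687
```

Call:
{"api": "arm_command", "payload": {"translation": [[0,0,3],[0,0,6],[0,0,9],[0,0,9],[0,0,9]], "turn": [-0.12,-0.24,-0.35,-0.35,-0.35], "hand": [0.2,0.2,0.2,0.2,0.2]}}

```text
clock: 2.3
eef_pos: [0.5716, -0.1805, 0.1537]
tool_rot: [0.012, 1.0, 0.001, -0.002]
ft_force: [-0.5, -0.4, 0.6]
grip_width: 0.0682
```

```bash
python3 - <<'E'
from h import *
o=get_obs(); print({k:np.round(o[k],4) for k in ['clock','joint_pos','eef_pos','tool_rot','ft_force','grip_width']})
p,d,K,T=look('wrist','w1.png')
[print(r) for r in plates(p,d,K,T)]
E
```

```text
{'clock': np.float64(2.3), 'joint_pos': array([-0.3059,  0.4907,  0.1286,  1.2136,  0.    , -0.2819]), 'eef_pos': array([ 0.5716, -0.1805,  0.1537]), 'tool_rot': array([ 1.200e-02,  9.999e-01,  7.000e-04, -2.300e-03]), 'ft_force': array([-0.4978, -0.3761,  0.5837]), 'grip_width': np.float64(0.0682)}
(0.466, -0.2972, 0.0199, -4.3, 76.6, 49.8, [108.0, 50.0], 6262)
(0.466, -0.1724, 0.0198, 12.7, 79.1, 49.2, [264.0, 48.0], 6103)
(0.5693, -0.2817, 0.0203, -11.9, 79.9, 49.3, [144.0, 175.0], 4980)
(0.5664, -0.3919, 0.0204, -1.6, 79.8, 49.5, [26.0, 178.0], 4500)
(0.5738, -0.1821, 0.0203, -1.0, 79.3, 48.8, [255.0, 177.0], 4662)
```

Call:
{"api": "arm_command", "payload": {"translation": [[-0.1,-0.1,4],[-0.1,-0.1,8],[-0.1,-0.1,11],[-0.1,-0.1,12.5],[-0.1,-0.1,13]], "turn": [0,0,0,0,0], "hand": [0.2,0.2,0.2,0.2,0.2]}}

```text
clock: 2.77
eef_pos: [0.5738, -0.1819, 0.0244]
tool_rot: [0.012, 1.0, 0.0, -0.001]
ft_force: [-1.2, 1.0, -1.2]
grip_width: 0.0685
```

Call:
{"api": "arm_command", "payload": {"translation": [[0,0,0.3],[0,0,0.6],[0,0,0.8],[0,0,0.8]], "turn": [0,0,0,0], "hand": [0.2,0.2,0.2,0.2]}}

```text
clock: 3.1
eef_pos: [0.5753, -0.1825, 0.0189]
tool_rot: [0.011, 1.0, -0.0, 0.002]
ft_force: [0.7, 0.1, -0.1]
grip_width: 0.0686
```

Call:
{"api": "arm_command", "payload": {"translation": [[0,0,0],[0,0,0],[0,0,0],[0,0,0],[0,0,0]], "turn": [0,0,0,0,0], "hand": [0.6,0.8,0.8,0.8,0.8]}}

```text
clock: 3.52
eef_pos: [0.5752, -0.1823, 0.0189]
tool_rot: [0.011, 1.0, -0.0, 0.001]
ft_force: [-0.6, 1.2, 6.0]
grip_width: 0.0482
```

Call:
{"api": "arm_command", "payload": {"translation": [[0,0,-2],[0,0,-5],[0,0,-9],[0,0,-12],[0,0,-13.5]], "turn": [0,0,0,0,0], "hand": [0.8,0.8,0.8,0.8,0.8]}}

```text
clock: 3.93
eef_pos: [0.5759, -0.1826, 0.1571]
tool_rot: [0.011, 1.0, -0.001, 0.003]
ft_force: [1.0, -0.8, -0.7]
grip_width: 0.0481
```

Call:
{"api": "arm_command", "payload": {"translation": [[1.7,3,0],[3.7,6.5,0],[3.7,10.5,0],[3.7,14,0],[3.7,17,0]], "turn": [0,0,0,0,-0.044], "hand": [0.8,0.8,0.8,0.8,0.8]}}

```text
clock: 4.35
eef_pos: [0.5397, -0.0093, 0.1524]
tool_rot: [-0.012, 1.0, 0.0, -0.0]
ft_force: [-0.2, -0.4, -0.7]
grip_width: 0.0483
```

Call:
{"api": "arm_command", "payload": {"translation": [[0,1.5,0],[0,2.6,0],[0,2.6,0],[0,2.6,0]], "turn": [0,0,0,0], "hand": [0.8,0.8,0.8,0.8]}}

```text
clock: 4.68
eef_pos: [0.5399, 0.0146, 0.1522]
tool_rot: [-0.012, 1.0, -0.0, -0.0]
ft_force: [0.5, -0.6, -1.1]
grip_width: 0.0483
```

```bash
python3 - <<'E'
from h import *
o=get_obs(); print({k:np.round(o[k],4) for k in ['clock','eef_pos','tool_rot','ft_force','grip_width']})
p,d,K,T=look('side','s1.png')
[print(r) for r in plates(p,d,K,T)]
p,d,K,T=look('scene')
[print(r) for r in plates(p,d,K,T)]
E
```

```text
{'clock': np.float64(4.6833), 'eef_pos': array([0.5399, 0.0146, 0.1522]), 'tool_rot': array([-1.160e-02,  9.999e-01, -3.000e-04, -2.000e-04]), 'ft_force': array([ 0.4554, -0.5635, -1.0828]), 'grip_width': np.float64(0.0483)}
(0.5221, 0.0118, 0.1518, -88.4, 48.8, 48.8, [235.0, 193.0], 162)
(0.8389, -0.3562, 0.0592, -88.0, 89.9, 25.5, [393.0, 262.0], 260)
(0.4625, -0.1732, 0.0184, 12.6, 77.9, 48.9, [247.0, 273.0], 387)
(0.5657, -0.2815, 0.0186, -12.9, 78.0, 49.8, [298.0, 288.0], 416)
(0.4609, -0.298, 0.0184, -4.9, 77.3, 50.0, [269.0, 309.0], 480)
(0.5635, -0.3932, 0.0186, -1.2, 78.9, 48.9, [320.0, 322.0], 519)
(-0.7069, -0.9703, 0.0157, 8.8, 201.2, 67.2, [6.0, 13.0], 268)
(0.54, 0.0125, 0.1514, 1.9, 73.2, 48.7, [247.0, 168.0], 278)
(0.4662, -0.1715, 0.0183, 13.0, 75.4, 46.4, [191.0, 181.0], 244)
(0.4645, -0.2951, 0.0178, -3.1, 79.8, 45.5, [155.0, 185.0], 255)
(0.5692, -0.2796, 0.018, -12.9, 79.6, 45.8, [161.0, 210.0], 302)
(0.5675, -0.391, 0.0181, -2.2, 77.5, 45.3, [127.0, 215.0], 309)
(0.8408, -0.3559, 0.0585, 89.7, 90.5, 26.7, [136.0, 288.0], 354)
```

Call:
{"api": "arm_command", "payload": {"translation": [[0,0,2.5],[0,0,5],[0,0,6.8],[0,0,7.4],[0,0,7.7]], "turn": [0,0,0,0,0], "hand": [0.8,0.8,0.8,0.8,0.8]}}

```text
clock: 5.2
eef_pos: [0.539, 0.0134, 0.0739]
tool_rot: [-0.01, 1.0, -0.0, -0.002]
ft_force: [-0.2, 0.4, -0.2]
grip_width: 0.0485
```

Call:
{"api": "arm_command", "payload": {"translation": [[0,0,0.1],[0,0,0.2],[0,0,0.2]], "turn": [0,0,0], "hand": [0.8,0.8,0.8]}}

```text
clock: 5.45
eef_pos: [0.541, 0.0145, 0.0744]
tool_rot: [-0.011, 1.0, 0.0, 0.001]
ft_force: [0.2, -0.2, -1.0]
grip_width: 0.0484
```

Call:
{"api": "arm_command", "payload": {"translation": [[0,0,0],[0,0,0],[0,0,0],[0,0,0]], "turn": [0,0,0,0], "hand": [0.2,0.2,0.2,0.2]}}

```text
clock: 5.78
eef_pos: [0.5404, 0.0148, 0.0739]
tool_rot: [-0.011, 1.0, 0.0, 0.001]
ft_force: [0.9, -0.1, -1.0]
grip_width: 0.068
```

Call:
{"api": "arm_command", "payload": {"translation": [[0,0,-2],[0,0,-5],[0,0,-8],[0,0,-11],[0,0,-11]], "turn": [0,0,0,0,0], "hand": [0.2,0.2,0.2,0.2,0.2]}}

```text
clock: 6.2
eef_pos: [0.5438, 0.0149, 0.1902]
tool_rot: [-0.011, 1.0, 0.0, 0.006]
ft_force: [1.1, 0.5, 0.4]
grip_width: 0.0683
```

```bash
python3 - <<'E'
from h import *
o=get_obs(); print({k:np.round(o[k],4) for k in ['clock','eef_pos','tool_rot','ft_force','grip_width']})
p,d,K,T=look('wrist','w2.png')
[print(r) for r in plates(p,d,K,T)]
E
```

```text
{'clock': np.float64(6.2), 'eef_pos': array([0.5438, 0.0149, 0.1902]), 'tool_rot': array([-1.150e-02,  9.999e-01,  1.000e-04,  6.100e-03]), 'ft_force': array([1.1236, 0.454 , 0.4318]), 'grip_width': np.float64(0.0683)}
(0.4619, -0.1711, 0.0156, 12.5, 79.5, 49.8, [57.0, 76.0], 4916)
(0.5364, 0.0138, 0.0685, 1.5, 80.1, 49.4, [255.0, 172.0], 5476)
(0.6071, 0.1821, 0.1308, -86.7, 21.3, 2.1, [485.0, 295.0], 569)
```

Call:
{"api": "arm_command", "payload": {"translation": [[1.6,-3.7,0],[3.2,-7.4,0],[4.8,-11.1,0],[6.4,-14.8,0],[8.0,-18.5,0]], "turn": [0,-0.05,-0.1,-0.15,-0.195], "hand": [0.2,0.2,0.2,0.2,0.2]}}

```text
clock: 6.67
eef_pos: [0.4626, -0.1731, 0.1822]
tool_rot: [-0.11, 0.994, 0.0, -0.001]
ft_force: [0.6, -0.6, -0.5]
grip_width: 0.0679
```

Call:
{"api": "arm_command", "payload": {"translation": [[0,0,3.5],[0,0,7.5],[0,0,11.5],[0,0,14],[0,0,15.5]], "turn": [0,0,0,0,0], "hand": [0.2,0.2,0.2,0.2,0.2]}}

```text
clock: 7.08
eef_pos: [0.4604, -0.171, 0.0238]
tool_rot: [-0.108, 0.994, 0.002, -0.003]
ft_force: [0.0, 0.2, 0.6]
grip_width: 0.0684
```

Call:
{"api": "arm_command", "payload": {"translation": [[0,0,0.4],[0,0,0.8],[0,0,1],[0,0,1],[0,0,1]], "turn": [0,0,0,0,0], "hand": [0.2,0.2,0.2,0.2,0.2]}}

```text
clock: 7.5
eef_pos: [0.4652, -0.1723, 0.0194]
tool_rot: [-0.109, 0.994, -0.001, 0.001]
ft_force: [0.9, -0.4, -0.3]
grip_width: 0.0683
```

Call:
{"api": "arm_command", "payload": {"translation": [[0,0,0],[0,0,0],[0,0,0],[0,0,0],[0,0,0]], "turn": [0,0,0,0,0], "hand": [0.6,0.8,0.8,0.8,0.8]}}

```text
clock: 7.92
eef_pos: [0.4653, -0.1723, 0.0198]
tool_rot: [-0.109, 0.994, -0.001, 0.001]
ft_force: [-0.7, 0.5, 5.8]
grip_width: 0.0484
```

Call:
{"api": "arm_command", "payload": {"translation": [[0,0,-2],[0,0,-5],[0,0,-9],[0,0,-13],[0,0,-14]], "turn": [0,0,0,0,0], "hand": [0.8,0.8,0.8,0.8,0.8]}}

```text
clock: 8.33
eef_pos: [0.4677, -0.1733, 0.1651]
tool_rot: [-0.109, 0.994, -0.003, 0.005]
ft_force: [1.6, 0.3, -0.4]
grip_width: 0.0483
```

Call:
{"api": "arm_command", "payload": {"translation": [[-2.2,3.2,0],[-4.9,7.1,0],[-7.6,11,0],[-9.8,14.2,0],[-11.4,16.5,0]], "turn": [0.04,0.08,0.12,0.16,0.195], "hand": [0.8,0.8,0.8,0.8,0.8]}}

```text
clock: 8.75
eef_pos: [0.5404, 0.0159, 0.1586]
tool_rot: [-0.011, 1.0, 0.0, 0.0]
ft_force: [-0.1, 0.1, -0.8]
grip_width: 0.0483
```

Call:
{"api": "arm_command", "payload": {"translation": [[0,0,0],[0,0,2],[0,0,4.5],[0,0,5.8],[0,0,6.2]], "turn": [0,0,0,0,0], "hand": [0.8,0.8,0.8,0.8,0.8]}}

```text
clock: 9.17
eef_pos: [0.5375, 0.0135, 0.0935]
tool_rot: [-0.012, 1.0, -0.0, -0.003]
ft_force: [0.4, 0.3, -0.2]
grip_width: 0.0485
```

Call:
{"api": "arm_command", "payload": {"translation": [[0,0,0.1],[0,0,0.3],[0,0,0.4],[0,0,0.4]], "turn": [0,0,0,0], "hand": [0.8,0.8,0.8,0.8]}}

```text
clock: 9.5
eef_pos: [0.5406, 0.0135, 0.0932]
tool_rot: [-0.011, 1.0, -0.0, 0.001]
ft_force: [-0.0, -0.2, -0.1]
grip_width: 0.0483
```

Call:
{"api": "arm_command", "payload": {"translation": [[0,0,0.1],[0,0,0.2],[0,0,0.2]], "turn": [0,0,0], "hand": [0.8,0.8,0.8]}}

```text
clock: 9.75
eef_pos: [0.5405, 0.0136, 0.091]
tool_rot: [-0.011, 1.0, -0.0, 0.001]
ft_force: [0.4, 0.2, 1.9]
grip_width: 0.048
```

Call:
{"api": "arm_command", "payload": {"translation": [[0,0,0],[0,0,0],[0,0,0],[0,0,0]], "turn": [0,0,0,0], "hand": [0.2,0.2,0.2,0.2]}}

```text
clock: 10.08
eef_pos: [0.5399, 0.0137, 0.0903]
tool_rot: [-0.011, 1.0, 0.0, -0.0]
ft_force: [-0.0, 0.7, -1.1]
grip_width: 0.0685
```

Call:
{"api": "arm_command", "payload": {"translation": [[0,0,-2],[0,0,-5],[0,0,-8.8],[0,0,-8.8],[0,0,-8.8]], "turn": [0,0,0,0,0], "hand": [0.2,0.2,0.2,0.2,0.2]}}

```text
clock: 10.5
eef_pos: [0.542, 0.0138, 0.1812]
tool_rot: [-0.011, 1.0, 0.0, 0.003]
ft_force: [-0.9, 1.0, -0.5]
grip_width: 0.0683
```

Call:
{"api": "arm_command", "payload": {"translation": [[0,0,0],[0,0,0]], "turn": [0,0], "hand": [0.2,0.2]}}

```text
clock: 10.67
eef_pos: [0.539, 0.0137, 0.177]
tool_rot: [-0.011, 1.0, 0.0, -0.001]
ft_force: [-0.2, 0.2, -1.0]
grip_width: 0.0684
```

```bash
python3 - <<'E'
from h import *
o=get_obs(); print({k:np.round(o[k],4) for k in ['clock','eef_pos','tool_rot','ft_force','grip_width']})
p,d,K,T=look('wrist','w3.png')
[print(r) for r in plates(p,d,K,T)]
p,d,K,T=look('side')
[print(r) for r in plates(p,d,K,T)]
E
```

```text
{'clock': np.float64(10.6667), 'eef_pos': array([0.539 , 0.0137, 0.177 ]), 'tool_rot': array([-0.0114,  0.9999,  0.    , -0.0012]), 'ft_force': array([-0.1844,  0.1648, -0.9724]), 'grip_width': np.float64(0.0684)}
(0.5392, 0.0129, 0.089, 1.3, 80.3, 49.7, [256.0, 190.0], 7023)
(0.6079, 0.1854, 0.1249, 87.5, 14.2, 2.2, [499.0, 310.0], 265)
(0.539, 0.0117, 0.0897, -0.2, 78.5, 49.7, [241.0, 205.0], 278)
(0.8382, -0.3569, 0.0592, 89.9, 89.5, 24.7, [393.0, 262.0], 256)
(0.5655, -0.2821, 0.0184, -11.9, 77.5, 49.3, [298.0, 288.0], 416)
(0.4614, -0.2976, 0.0183, -4.6, 78.1, 49.3, [269.0, 309.0], 481)
(0.5626, -0.3928, 0.0186, -1.3, 79.7, 49.4, [320.0, 322.0], 519)
```

Call:
{"api": "arm_command", "payload": {"translation": [[-0.3,-3.7,0],[-0.6,-7.4,0],[-0.9,-11.1,0],[-1.2,-14.8,0],[-1.5,-18.5,0]], "turn": [0,0,0,0,0], "hand": [0.2,0.2,0.2,0.2,0.2]}}

```text
clock: 11.18
eef_pos: [0.5585, -0.1723, 0.1771]
tool_rot: [-0.012, 1.0, 0.0, -0.001]
ft_force: [0.4, 0.4, 0.9]
grip_width: 0.0679
```

Call:
{"api": "arm_command", "payload": {"translation": [[-0.2,-3.7,0],[-0.4,-7.4,0],[-0.6,-11.1,0],[-0.6,-11.1,2.5],[-0.6,-11.1,6]], "turn": [0.06,0.12,0.18,0.241,0.241], "hand": [0.2,0.2,0.2,0.2,0.2]}}

```text
clock: 11.6
eef_pos: [0.5696, -0.2859, 0.1201]
tool_rot: [0.112, 0.994, -0.001, 0.004]
ft_force: [0.9, 0.1, -0.0]
grip_width: 0.0685
```

Call:
{"api": "arm_command", "payload": {"translation": [[0,0,3],[0,0,6],[0,0,8],[0,0,9],[0,0,9]], "turn": [0,0,0,0,0], "hand": [0.2,0.2,0.2,0.2,0.2]}}

```text
clock: 12.02
eef_pos: [0.5649, -0.2804, 0.0242]
tool_rot: [0.109, 0.994, 0.001, -0.004]
ft_force: [-1.0, -0.1, 0.1]
grip_width: 0.068
```

Call:
{"api": "arm_command", "payload": {"translation": [[0,0,0.4],[0,0,0.8],[0,0,1],[0,0,1],[0,0,1]], "turn": [0,0,0,0,0], "hand": [0.2,0.2,0.2,0.2,0.2]}}

```text
clock: 12.43
eef_pos: [0.5682, -0.282, 0.0193]
tool_rot: [0.109, 0.994, -0.0, 0.001]
ft_force: [0.2, 0.2, -0.4]
grip_width: 0.0685
```

Call:
{"api": "arm_command", "payload": {"translation": [[0,0,0],[0,0,0],[0,0,0],[0,0,0],[0,0,0]], "turn": [0,0,0,0,0], "hand": [0.6,0.8,0.8,0.8,0.8]}}

```text
clock: 12.85
eef_pos: [0.5684, -0.2821, 0.0195]
tool_rot: [0.109, 0.994, -0.0, 0.001]
ft_force: [-0.8, 0.7, 5.9]
grip_width: 0.0484
```

Call:
{"api": "arm_command", "payload": {"translation": [[0,0,-2],[0,0,-5],[0,0,-9],[0,0,-13],[0,0,-15]], "turn": [0,0,0,0,0], "hand": [0.8,0.8,0.8,0.8,0.8]}}

```text
clock: 13.27
eef_pos: [0.5691, -0.2825, 0.1733]
tool_rot: [0.109, 0.994, -0.001, 0.003]
ft_force: [2.0, -0.4, -0.8]
grip_width: 0.0483
```

Call:
{"api": "arm_command", "payload": {"translation": [[0.9,2.8,0],[2.1,6.4,0],[3.3,10.2,0],[4.5,14.0,0],[5.7,17.7,0]], "turn": [0,0,0,0,0], "hand": [0.8,0.8,0.8,0.8,0.8]}}

```text
clock: 13.68
eef_pos: [0.5493, -0.095, 0.1677]
tool_rot: [0.109, 0.994, 0.0, -0.001]
ft_force: [0.7, 1.0, -0.2]
grip_width: 0.0481
```

Call:
{"api": "arm_command", "payload": {"translation": [[1.2,3.7,0],[2.2,6.8,0],[3.0,9.3,0],[3.4,10.6,0],[3.4,10.6,0]], "turn": [-0.06,-0.12,-0.18,-0.241,-0.241], "hand": [0.8,0.8,0.8,0.8,0.8]}}

```text
clock: 14.1
eef_pos: [0.5391, 0.0174, 0.1678]
tool_rot: [-0.014, 1.0, 0.001, -0.001]
ft_force: [0.5, 0.3, -1.4]
grip_width: 0.0483
```

Call:
{"api": "arm_command", "payload": {"translation": [[0,0,0.5],[0,0,2],[0,0,4],[0,0,5.3],[0,0,5.6]], "turn": [0,0,0,0,0], "hand": [0.8,0.8,0.8,0.8,0.8]}}

```text
clock: 14.52
eef_pos: [0.5379, 0.0127, 0.1091]
tool_rot: [-0.01, 1.0, -0.0, -0.003]
ft_force: [-0.0, -0.3, -0.5]
grip_width: 0.0482
```

Call:
{"api": "arm_command", "payload": {"translation": [[0,0,0.1],[0,0,0.2],[0,0,0.3],[0,0,0.3]], "turn": [0,0,0,0], "hand": [0.8,0.8,0.8,0.8]}}

```text
clock: 14.85
eef_pos: [0.5408, 0.0139, 0.11]
tool_rot: [-0.011, 1.0, -0.0, 0.001]
ft_force: [-0.3, -0.3, -0.9]
grip_width: 0.0483
```

Call:
{"api": "arm_command", "payload": {"translation": [[0,0,0.1],[0,0,0.1]], "turn": [0,0], "hand": [0.8,0.8]}}

```text
clock: 15.02
eef_pos: [0.5404, 0.0142, 0.1088]
tool_rot: [-0.011, 1.0, 0.0, 0.0]
ft_force: [0.4, -0.1, -0.4]
grip_width: 0.0481
```

Call:
{"api": "arm_command", "payload": {"translation": [[0,0,0],[0,0,0],[0,0,0],[0,0,0]], "turn": [0,0,0,0], "hand": [0.2,0.2,0.2,0.2]}}

```text
clock: 15.35
eef_pos: [0.5403, 0.0143, 0.1086]
tool_rot: [-0.011, 1.0, -0.0, 0.0]
ft_force: [0.2, 1.0, -0.3]
grip_width: 0.0683
```

Call:
{"api": "arm_command", "payload": {"translation": [[0,0,-2],[0,0,-5],[0,0,-8],[0,0,-8],[0,0,-8]], "turn": [0,0,0,0,0], "hand": [0.2,0.2,0.2,0.2,0.2]}}

```text
clock: 15.77
eef_pos: [0.5417, 0.0143, 0.1906]
tool_rot: [-0.011, 1.0, 0.0, 0.003]
ft_force: [-0.1, 0.7, -0.3]
grip_width: 0.0682
```

Call:
{"api": "arm_command", "payload": {"translation": [[0,0,0],[0,0,0]], "turn": [0,0], "hand": [0.2,0.2]}}

```text
clock: 15.93
eef_pos: [0.5391, 0.0142, 0.187]
tool_rot: [-0.011, 1.0, -0.0, -0.001]
ft_force: [0.0, 0.2, -0.3]
grip_width: 0.0679
```

```bash
python3 - <<'E'
from h import *
o=get_obs(); print({k:np.round(o[k],4) for k in ['clock','eef_pos','tool_rot','ft_force','grip_width']})
p,d,K,T=look('wrist','w4.png')
[print(r) for r in plates(p,d,K,T)]
p,d,K,T=look('side')
[print(r) for r in plates(p,d,K,T)]
E
```

```text
{'clock': np.float64(15.9333), 'eef_pos': array([0.5391, 0.0142, 0.187 ]), 'tool_rot': array([-0.0114,  0.9999, -0.    , -0.0013]), 'ft_force': array([ 0.0435,  0.2487, -0.2997]), 'grip_width': np.float64(0.0679)}
(0.5389, 0.0136, 0.1071, 2.4, 80.0, 49.5, [256.0, 192.0], 7571)
(0.6084, 0.1852, 0.1319, -87.6, 14.4, 2.2, [492.0, 304.0], 377)
(0.4504, 1.0839, 0.0272, -29.7, 95.3, 32.8, [128.0, 77.0], 113)
(0.5387, 0.0124, 0.1075, 1.0, 78.7, 49.4, [241.0, 202.0], 279)
(0.8387, -0.3562, 0.059, 89.0, 89.9, 25.1, [393.0, 262.0], 259)
(0.4609, -0.2973, 0.0186, -3.7, 78.2, 49.6, [269.0, 309.0], 478)
(0.5633, -0.3934, 0.0184, -2.0, 78.3, 49.7, [320.0, 322.0], 516)
```

Call:
{"api": "arm_command", "payload": {"translation": [[1.0,-3.6,0],[2.0,-7.2,0],[3.0,-10.9,0],[4.0,-14.6,0],[5.0,-18.4,0]], "turn": [0,0,0,0,0], "hand": [0.2,0.2,0.2,0.2,0.2]}}

```text
clock: 16.45
eef_pos: [0.4931, -0.172, 0.1873]
tool_rot: [-0.012, 1.0, 0.0, -0.001]
ft_force: [0.9, 0.5, -0.1]
grip_width: 0.068
```

Call:
{"api": "arm_command", "payload": {"translation": [[1.0,-3.7,0],[2.0,-7.4,0],[2.8,-10.5,0],[3.3,-12.5,1],[3.3,-12.5,4.5]], "turn": [0,0.03,0.06,0.1,0.1], "hand": [0.2,0.2,0.2,0.2,0.2]}}

```text
clock: 16.87
eef_pos: [0.4662, -0.303, 0.1471]
tool_rot: [0.042, 0.999, -0.004, 0.005]
ft_force: [1.1, -0.2, -0.0]
grip_width: 0.0683
```

Call:
{"api": "arm_command", "payload": {"translation": [[0,0,4],[0,0,8],[0,0,10.5],[0,0,11.5],[0,0,11.5]], "turn": [0,0,0,0,0], "hand": [0.2,0.2,0.2,0.2,0.2]}}

```text
clock: 17.28
eef_pos: [0.4615, -0.295, 0.0247]
tool_rot: [0.039, 0.999, 0.002, -0.003]
ft_force: [-1.1, 0.8, 0.1]
grip_width: 0.0682
```

Call:
{"api": "arm_command", "payload": {"translation": [[0,0,0.4],[0,0,0.8],[0,0,1],[0,0,1],[0,0,1]], "turn": [0,0,0,0,0], "hand": [0.2,0.2,0.2,0.2,0.2]}}

```text
clock: 17.7
eef_pos: [0.4648, -0.297, 0.0194]
tool_rot: [0.039, 0.999, -0.001, 0.001]
ft_force: [0.5, 0.6, 0.2]
grip_width: 0.0683
```

Call:
{"api": "arm_command", "payload": {"translation": [[0,0,0],[0,0,0],[0,0,0],[0,0,0],[0,0,0]], "turn": [0,0,0,0,0], "hand": [0.6,0.8,0.8,0.8,0.8]}}

```text
clock: 18.12
eef_pos: [0.4649, -0.297, 0.0195]
tool_rot: [0.039, 0.999, -0.001, 0.001]
ft_force: [-0.0, 1.3, 6.6]
grip_width: 0.0482
```

Call:
{"api": "arm_command", "payload": {"translation": [[0,0,-2],[0,0,-5],[0,0,-9],[0,0,-13],[0,0,-17]], "turn": [0,0,0,0,0], "hand": [0.8,0.8,0.8,0.8,0.8]}}

```text
clock: 18.53
eef_pos: [0.4634, -0.2961, 0.1895]
tool_rot: [0.039, 0.999, 0.0, -0.001]
ft_force: [1.1, -0.3, -0.4]
grip_width: 0.0482
```

Call:
{"api": "arm_command", "payload": {"translation": [[-0.5,2.8,0],[-1.1,6.6,0],[-1.7,10.5,0],[-2.4,14.5,0],[-3.0,18.5,0]], "turn": [0,0,0,0,0], "hand": [0.8,0.8,0.8,0.8,0.8]}}

```text
clock: 18.95
eef_pos: [0.5082, -0.1129, 0.1883]
tool_rot: [0.039, 0.999, 0.0, -0.0]
ft_force: [1.0, 0.0, -1.3]
grip_width: 0.0484
```

Call:
{"api": "arm_command", "payload": {"translation": [[-0.6,3.7,0],[-1.2,7.4,0],[-1.7,10.5,0],[-2.0,12.3,0],[-2.2,13.1,0]], "turn": [-0.02,-0.04,-0.06,-0.1,-0.1], "hand": [0.8,0.8,0.8,0.8,0.8]}}

```text
clock: 19.37
eef_pos: [0.5404, 0.0174, 0.1879]
tool_rot: [-0.014, 1.0, 0.0, -0.0]
ft_force: [0.9, -0.2, -0.5]
grip_width: 0.0481
```

Call:
{"api": "arm_command", "payload": {"translation": [[0,0,0],[0,0,1.5],[0,0,3.5],[0,0,5],[0,0,5.6]], "turn": [0,0,0,0,0], "hand": [0.8,0.8,0.8,0.8,0.8]}}

```text
clock: 19.78
eef_pos: [0.5383, 0.0127, 0.1299]
tool_rot: [-0.01, 1.0, -0.0, -0.002]
ft_force: [-0.8, -0.8, -1.6]
grip_width: 0.0486
```

Call:
{"api": "arm_command", "payload": {"translation": [[0,0,0.2],[0,0,0.4],[0,0,0.5],[0,0,0.5]], "turn": [0,0,0,0], "hand": [0.8,0.8,0.8,0.8]}}

```text
clock: 20.12
eef_pos: [0.5409, 0.0141, 0.1281]
tool_rot: [-0.011, 1.0, -0.0, 0.001]
ft_force: [0.4, -0.7, -1.4]
grip_width: 0.0483
```

Now release, rise, and move the camera over to look at the boom.

Call:
{"api": "arm_command", "payload": {"translation": [[0,0,0.1],[0,0,0.1]], "turn": [0,0], "hand": [0.8,0.8]}}

```text
clock: 20.28
eef_pos: [0.5407, 0.0144, 0.1269]
tool_rot: [-0.011, 1.0, -0.0, 0.001]
ft_force: [0.2, -0.1, -1.2]
grip_width: 0.0483
```

Call:
{"api": "arm_command", "payload": {"translation": [[0,0,0],[0,0,0],[0,0,0],[0,0,0]], "turn": [0,0,0,0], "hand": [0.2,0.2,0.2,0.2]}}

```text
clock: 20.62
eef_pos: [0.5405, 0.0145, 0.1265]
tool_rot: [-0.011, 1.0, 0.0, 0.0]
ft_force: [-0.3, 0.0, 0.5]
grip_width: 0.0684
```

Call:
{"api": "arm_command", "payload": {"translation": [[0,0,-2],[0,0,-5],[0,0,-8],[0,0,-12],[0,0,-12]], "turn": [0,0,0,0,0], "hand": [0.2,0.2,0.2,0.2,0.2]}}

```text
clock: 21.03
eef_pos: [0.5441, 0.0146, 0.2546]
tool_rot: [-0.011, 1.0, 0.0, 0.007]
ft_force: [1.3, -0.8, 0.7]
grip_width: 0.0682
```

Call:
{"api": "arm_command", "payload": {"translation": [[0,0,0],[0,0,0],[0,0,0]], "turn": [0,0,0], "hand": [0.2,0.2,0.2]}}

```text
clock: 21.28
eef_pos: [0.5395, 0.0145, 0.2449]
tool_rot: [-0.011, 1.0, -0.0, -0.001]
ft_force: [-0.2, 0.7, -0.2]
grip_width: 0.0682
```

```bash
python3 - <<'E'
from h import *
o=get_obs(); print({k:np.round(o[k],4) for k in ['clock','joint_pos','eef_pos','tool_rot','ft_force','grip_width']})
for n in ['wrist','side','scene']:
    p,d,K,T=look(n,n+'5.png'); W=cloud(d,K,T); print(n)
    [print(r) for r in plates(p,d,K,T)]
    # boom: dark, near bench, in region
    g=(p.max(-1)<70)&(d>0)&(W[...,0]>.38)&(W[...,0]<.70)&(W[...,1]>.26)&(W[...,1]<.48)&(W[...,2]>.009)&(W[...,2]<.03)
    q=W[g]
    if len(q)>20: print('boom',len(q),np.median(q[:,2]),cv2.minAreaRect((q[:,:2]*1000).astype(np.float32)))
    for t in ['boom','motor','head_top','rest']: 
        for x in spot_point(n,t)[:2]: print(t,np.round(x['location']),x['conf'],W[tuple(np.clip(np.round(x['location']).astype(int),0,[383,511]))].round(3))
E
```

```text
{'clock': np.float64(21.2833), 'joint_pos': array([0.0268, 0.3219, 0.1143, 1.3658, 0.    , 0.0041]), 'eef_pos': array([0.5395, 0.0145, 0.2449]), 'tool_rot': array([-0.0114,  0.9999, -0.    , -0.0013]), 'ft_force': array([-0.1623,  0.6559, -0.211 ]), 'grip_width': np.float64(0.0682)}
wrist
(0.5384, 0.0137, 0.125, 1.1, 80.2, 49.5, [256.0, 177.0], 5568)
(0.6123, 0.1717, 0.1328, -55.0, 40.3, 18.6, [428.0, 268.0], 1015)
boom 91 0.015672588591256087 ((655.2899169921875, 277.79937744140625), (48.5296630859375, 10.992143630981445), 33.1822509765625)
motor [263. 437.] 0.32 [0.608 0.178 0.127]
head_top [288. 447.] 0.95 [0.525 0.072 0.291]
rest [180. 445.] 0.55 [0.534 0.176 0.117]
side
(0.5461, 1.0881, 0.0586, -16.7, 294.9, 86.3, [142.0, 69.0], 839)
(0.5377, 0.0132, 0.1256, 1.4, 79.0, 51.2, [241.0, 198.0], 292)
(0.8378, -0.3569, 0.0594, 89.1, 89.8, 25.5, [393.0, 262.0], 258)
(0.5634, -0.3929, 0.0186, -0.5, 79.5, 49.0, [320.0, 322.0], 515)
boom 227 0.017196165564299815 ((523.1676635742188, 368.3604431152344), (98.92010498046875, 292.9566955566406), 68.22517395019531)
boom [158. 195.] 0.79 [0.522
[... 185 characters left out ...]
61 0.017]
rest [169. 220.] 0.74 [0.538 0.166 0.119]
rest [153. 240.] 0.27 [ 0.524 -0.011  0.329]
scene
(-0.7067, -0.9774, 0.0156, 2.0, 200.2, 69.1, [6.0, 13.0], 271)
(0.5405, 0.0129, 0.1255, 2.9, 76.4, 49.6, [246.0, 173.0], 319)
(0.5671, -0.3901, 0.0179, -3.0, 77.3, 47.1, [127.0, 215.0], 311)
(0.841, -0.3559, 0.0588, 89.9, 91.1, 26.3, [136.0, 288.0], 356)
boom 197 0.017698035506125365 ((533.76708984375, 373.4736022949219), (190.3616485595703, 23.580799102783203), 6.08832311630249)
boom [176. 345.] 0.91 [0.541 0.369 0.017]
motor [188. 358.] 0.57 [0.614 0.386 0.041]
head_top [181. 302.] 0.71 [0.619 0.176 0.139]
rest [164. 296.] 0.73 [0.534 0.181 0.117]
rest [190. 272.] 0.72 [0.556 0.101 0.017]
```

View pics/wrist5.png

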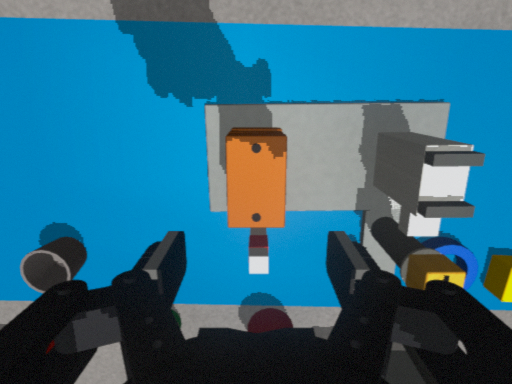

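The stack is square with its top at 0.125, at (0.539,0.0135); in the wrist view it is at (256,177) with the gauge post below it. Next I move over the boom.

Call:
{"api": "arm_command", "payload": {"translation": [[-0.2,3.6,0],[-0.5,7.5,0],[-0.7,11.5,0],[-1,15.5,0],[-1.3,19.5,0]], "turn": [0,0,0,0,0], "hand": [0.2,0.2,0.2,0.2,0.2]}}

```text
clock: 22.45
eef_pos: [0.5488, 0.2114, 0.2466]
tool_rot: [-0.011, 1.0, 0.0, 0.0]
ft_force: [1.1, -0.9, -0.3]
grip_width: 0.0684
```

Call:
{"api": "arm_command", "payload": {"translation": [[-0.2,4,0],[-0.5,8,0],[-0.8,12,0],[-1,15,0],[-1,16.5,0]], "turn": [0,0,-0.03,-0.06,-0.08], "hand": [0.2,0.2,0.2,0.2,0.2]}}

```text
clock: 22.87
eef_pos: [0.5544, 0.3792, 0.2454]
tool_rot: [-0.054, 0.999, 0.001, -0.0]
ft_force: [-0.9, -0.7, -0.6]
grip_width: 0.0682
```

Call:
{"api": "arm_command", "payload": {"translation": [[0,0,0],[0,0,0],[0,0,0],[0,0,0]], "turn": [0,0,0,0], "hand": [0.2,0.2,0.2,0.2]}}

```text
clock: 23.2
eef_pos: [0.5555, 0.3736, 0.2466]
tool_rot: [-0.05, 0.999, -0.0, 0.0]
ft_force: [-0.0, 0.7, 0.6]
grip_width: 0.068
```

```bash
cat > boom.py <<'E'
from h import *
o=get_obs(); print({k:np.round(o[k],4) for k in ['clock','joint_pos','eef_pos','tool_rot','ft_force','grip_width']})
p,d,K,T=look('wrist','w6.png'); W=cloud(d,K,T)
g=((d>0)&(W[...,2]>.012)&(W[...,2]<.045)&(W[...,0]>.38)&(W[...,0]<.68)&(W[...,1]>.25)&(W[...,1]<.5)).astype(np.uint8)
n,l,s,c=cv2.connectedComponentsWithStats(g)
for i in range(1,n):
    if s[i,4]<300: continue
    q=W[l==i]; b=q[q[:,2]<.024]; m=q[q[:,2]>.031]
    print(s[i,4],c[i].round(),'bar',np.median(b[:,2]).round(4),cv2.minAreaRect((b[:,:2]*1000).astype(np.float32)))
    if len(m)>30: print('motor',np.median(m[:,2]).round(4),cv2.minEnclosingCircle((m[:,:2]*1000).astype(np.float32)))
E
python3 boom.py
```

```text
{'clock': np.float64(23.2), 'joint_pos': array([ 5.9220e-01,  5.9890e-01,  5.5120e-01,  1.5232e+00, -3.0000e-04,
        4.9120e-01]), 'eef_pos': array([0.5555, 0.3736, 0.2466]), 'tool_rot': array([-5.050e-02,  9.987e-01, -2.000e-04,  0.000e+00]), 'ft_force': array([-0.04  ,  0.7204,  0.5543]), 'grip_width': np.float64(0.068)}
1106 [372.  33.] bar 0.021 ((407.8374328613281, 480.7634582519531), (42.059776306152344, 25.408065795898438), 80.16277313232422)
3912 [261. 132.] bar 0.0183 ((514.2361450195312, 376.3774719238281), (172.34422302246094, 33.4411735534668), 3.8934197425842285)
motor 0.041 ((605.3292846679688, 383.46514892578125), 18.823694229125977)
554 [169. 227.] bar 0.0183 ((653.6680908203125, 278.7423400878906), (63.27109909057617, 19.681936264038086), 58.0051155090332)
1566 [253. 252.] bar 0.018 ((665.3667602539062, 382.25933837890625), (99.75656127929688, 3.38671875), 88.63208770751953)
motor 0.0351 ((673.660888671875, 381.91192626953125), 50.01770782470703)
```

View pics/w6.png

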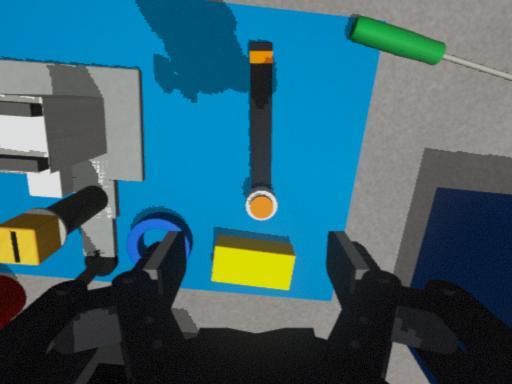

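Wrist view: the boom runs from its orange root at (261,48) to the motor at (262,206), nearly parallel to the tool, with the battery below at (253,262). I'll fit the bar axis.

```bash
cat >> boom.py <<'E'
sel=(d>0)&(W[...,2]>.0145)&(W[...,2]<.022)&(W[...,0]>.39)&(W[...,0]<.62)&(W[...,1]>.3)&(W[...,1]<.44)
q=W[sel&(W[...,0]<W[sel][:,0].min()+.165)]
xs=np.arange(q[:,0].min()+.005,q[:,0].max()-.02,.01)
mid=[]; 
for x in xs:
    y=q[abs(q[:,0]-x)<.004][:,1]; mid.append(((np.percentile(y,2)+np.percentile(y,98))/2, np.ptp(np.percentile(y,[2,98]))))
mid=np.array(mid); f=np.polyfit(xs,mid[:,0],1); print('axis deg',np.degrees(np.arctan(f[0])),'w',np.median(mid[:,1]),'y@.54',np.polyval(f,.54),'root x',q[:,0].min(), 'resid',np.abs(np.polyval(f,xs)-mid[:,0]).max())
E
python3 boom.py | tail -1
```

```text
axis deg 5.944694055347394 w 0.02279735161651819 y@.54 0.37671098054939206 root x 0.4278792375499248 resid 0.00043451274875649926
```

Call:
{"api": "arm_command", "payload": {"translation": [[0.7,0.4,4],[0.7,0.4,8],[0.7,0.4,12],[0.7,0.4,16],[0.7,0.4,19]], "turn": [0,0,0,0,0], "hand": [0.55,0.55,0.55,0.55,0.55]}}

```text
clock: 23.72
eef_pos: [0.5467, 0.3761, 0.0534]
tool_rot: [-0.051, 0.999, -0.001, -0.001]
ft_force: [-1.4, -0.0, -0.5]
grip_width: 0.0385
```

Call:
{"api": "arm_command", "payload": {"translation": [[0,0,1],[0,0,2],[0,0,3],[0,0,3],[0,0,3]], "turn": [0,0,0,0,0], "hand": [0.55,0.55,0.55,0.55,0.55]}}

```text
clock: 24.13
eef_pos: [0.5488, 0.3786, 0.0278]
tool_rot: [-0.051, 0.999, 0.001, 0.001]
ft_force: [-0.0, 0.2, 0.5]
grip_width: 0.0385
```

Call:
{"api": "arm_command", "payload": {"translation": [[0,0,0],[0,0,0],[0,0,0],[0,0,0],[0,0,0]], "turn": [0,0,0,0,0], "hand": [0.8,0.95,0.95,0.95,0.95]}}

```text
clock: 24.55
eef_pos: [0.5491, 0.3791, 0.0288]
tool_rot: [-0.051, 0.999, 0.001, 0.002]
ft_force: [-0.5, 0.1, 5.0]
grip_width: 0.0209
```

Call:
{"api": "arm_command", "payload": {"translation": [[0,0,-1],[0,0,-3],[0,0,-6],[0,0,-9],[0,0,-12]], "turn": [0,0,0,0,0], "hand": [0.95,0.95,0.95,0.95,0.95]}}

```text
clock: 24.97
eef_pos: [0.5471, 0.3778, 0.1474]
tool_rot: [-0.051, 0.999, -0.0, -0.001]
ft_force: [0.3, 0.2, -1.9]
grip_width: 0.0208
```

Call:
{"api": "arm_command", "payload": {"translation": [[0,0,-3],[0,0,-6],[0,0,-9],[0,0,-10],[0,0,-10]], "turn": [0,0,0,0,0], "hand": [0.95,0.95,0.95,0.95,0.95]}}

```text
clock: 25.38
eef_pos: [0.5491, 0.3791, 0.2505]
tool_rot: [-0.051, 0.999, 0.002, 0.003]
ft_force: [0.0, 0.4, -1.3]
grip_width: 0.0214
```

```bash
python3 - <<'E'
from h import *
o=get_obs(); print({k:np.round(o[k],4) for k in ['clock','joint_pos','eef_pos','tool_rot','ft_force','ft_torque','grip_width']})
p,d,K,T=look('wrist','w7.png'); W=cloud(d,K,T)
p2,d,K,T=look('side'); W2=cloud(d,K,T)
cv2.imwrite('pics/v7.png',np.hstack([cv2.resize(p,(400,300)),cv2.resize(p2[80:260,130:370],(400,300))])[:,:,::-1])
E
```

```text
{'clock': np.float64(25.3833), 'joint_pos': array([6.0430e-01, 5.8630e-01, 5.3990e-01, 1.5167e+00, 1.0000e-04,
       5.0150e-01]), 'eef_pos': array([0.5491, 0.3791, 0.2505]), 'tool_rot': array([-0.0514,  0.9987,  0.002 ,  0.0032]), 'ft_force': array([ 0.0412,  0.3811, -1.267 ]), 'ft_torque': array([ 0.0297, -0.0903, -0.0127]), 'grip_width': np.float64(0.0214)}
```

View pics/v7.png

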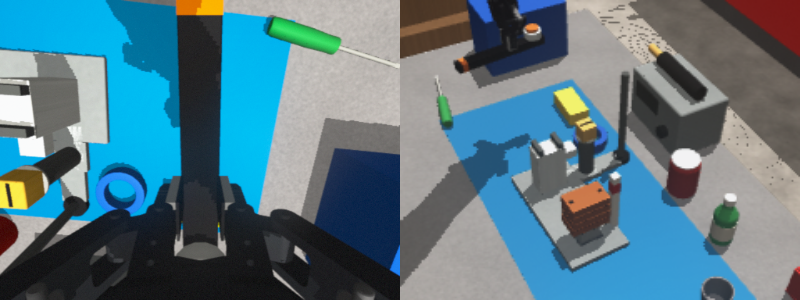

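The boom is held level. In the wrist half its orange root is at the top, centre about (200,8), and the side half shows it clear of everything. Now I carry it over the jig while turning clockwise.

Call:
{"api": "arm_command", "payload": {"translation": [[0.4,-2.5,0],[0.9,-6,0],[1.4,-9.5,0],[1.8,-13,0],[2.3,-15.9,0]], "turn": [0.1,0.22,0.34,0.46,0.58], "hand": [0.95,0.95,0.95,0.95,0.95]}}

```text
clock: 25.9
eef_pos: [0.5394, 0.2149, 0.2426]
tool_rot: [0.239, 0.971, -0.002, -0.003]
ft_force: [0.5, 0.4, -1.8]
grip_width: 0.0217
```

Call:
{"api": "arm_command", "payload": {"translation": [[-1.6,-3,0],[-3.2,-6.1,0],[-4.6,-9,0],[-5.9,-11.4,0],[-6.9,-13.0,0]], "turn": [0.12,0.24,0.36,0.48,0.6], "hand": [0.95,0.95,0.95,0.95,0.95]}}

```text
clock: 26.32
eef_pos: [0.5406, 0.0676, 0.2431]
tool_rot: [0.516, 0.856, -0.002, -0.002]
ft_force: [-0.1, -0.1, -1.9]
grip_width: 0.021
```

Call:
{"api": "arm_command", "payload": {"translation": [[0,0,0],[0,0,0],[0,0,0],[0,0,0],[0,0,0]], "turn": [0.12,0.24,0.36,0.46,0.466], "hand": [0.95,0.95,0.95,0.95,0.95]}}

```text
clock: 26.73
eef_pos: [0.5411, 0.0701, 0.2431]
tool_rot: [0.698, 0.716, -0.002, -0.002]
ft_force: [-1.1, 0.2, -1.9]
grip_width: 0.0209
```

Call:
{"api": "arm_command", "payload": {"translation": [[0,0,0],[0,0,0],[0,0,0]], "turn": [0,0,0], "hand": [0.95,0.95,0.95]}}

```text
clock: 26.98
eef_pos: [0.5423, 0.0705, 0.2454]
tool_rot: [0.697, 0.717, -0.001, -0.001]
ft_force: [-0.3, -0.1, -1.6]
grip_width: 0.0209
```

```bash
python3 - <<'E'
from h import *
o=get_obs(); print({k:np.round(o[k],4) for k in ['clock','joint_pos','eef_pos','tool_rot','ft_force','ft_torque','grip_width']})
for n in ['scene','side','wrist']:
    p,d,K,T=look(n,n+'8.png'); W=cloud(d,K,T); hsv=cv2.cvtColor(p,cv2.COLOR_RGB2HSV)
    m=(cv2.inRange(hsv,(3,120,60),(20,255,255))>0)&(d>0)&(W[...,0]>.45)&(W[...,0]<.62)&(W[...,1]>-.05)&(W[...,1]<.26)&(W[...,2]>.17)&(W[...,2]<.28)
    k,l,s,c=cv2.connectedComponentsWithStats(m.astype(np.uint8))
    for i in range(1,k):
        if s[i,4]>8: q=W[l==i]; print(n,c[i].round(),s[i,4],q.mean(0).round(4),np.median(q[:,2]).round(4),q.min(0).round(3),q.max(0).round(3))
    b=(p.max(-1)<80)&(d>0)&(abs(W[...,0]-.537)<.03)&(W[...,1]>.11)&(W[...,1]<.22)&(W[...,2]>.215)&(W[...,2]<.26)
    q=W[b]
    if len(q)>30:
        print('bar',len(q),np.median(q[:,2]).round(4),cv2.minAreaRect((q[:,:2]*1000).astype(np.float32)), 'z fit',np.polyfit(q[:,1],q[:,2],1).round(3))
    for t in ['motor','rest']: print(t,[(np.round(x['location']),round(x['conf'],2),W[tuple(np.clip(np.round(x['location']).astype(int),0,[383,511]))].round(3)) for x in spot_point(n,t)[:2]])
E
```

```text
{'clock': np.float64(26.9833), 'joint_pos': array([0.1293, 0.3356, 0.1348, 1.3718, 0.    , 1.6709]), 'eef_pos': array([0.5423, 0.0705, 0.2454]), 'tool_rot': array([ 6.967e-01,  7.173e-01, -7.000e-04, -6.000e-04]), 'ft_force': array([-0.2727, -0.067 , -1.5953]), 'ft_torque': array([ 0.0018, -0.0354,  0.0376]), 'grip_width': np.float64(0.0209)}
scene [300. 144.] 43 [0.5444 0.1775 0.2317] 0.2339 [0.53  0.17  0.216] [0.553 0.185 0.238]
scene [247. 145.] 49 [0.5459 0.0149 0.2585] 0.2585 [0.532 0.002 0.255] [0.559 0.027 0.262]
bar 175 0.2331 ((542.5255126953125, 150.98268127441406), (81.16852569580078, 23.640121459960938), 89.49787139892578) z fit [-0.02   0.234]
motor [(array([145., 246.]), 0.83, array([0.545, 0.012, 0.258])), (array([170., 247.]), 0.62, array([0.538, 0.016, 0.127]))]
rest [(array([163., 296.]), 0.73, array([0.531, 0.181, 0.118])), (array([148., 384.]), 0.44, array([0.432, 0.562, 0.005]))]
side [243. 165.] 55 [0.5436 0.0119 0.2595] 0.2595 [ 0.532 -0.     0.254] [0.556 0.028 0.263]
motor [(array([166., 242.]), 0.62, array([0.539, 0.006, 0.262]))]
rest [(array([207., 240.]), 0.72, array([ 0.521, -0.013,  0.116])), (array([170., 222.]), 0.68, array([0.543, 0.159, 0.118]))]
wrist [251.  18.] 72 [0.5387 0.1711 0.2357] 0.2357 [0.529 0.17  0.234] [0.553 0.175 0.237]
bar 7852 0.2357 ((541.4622192382812, 140.16204833984375), (24.080347061157227, 60.915409088134766), 1.7626205682754517) z fit [0.001 0.236]
motor []
rest []
```

View pics/wrist8.png

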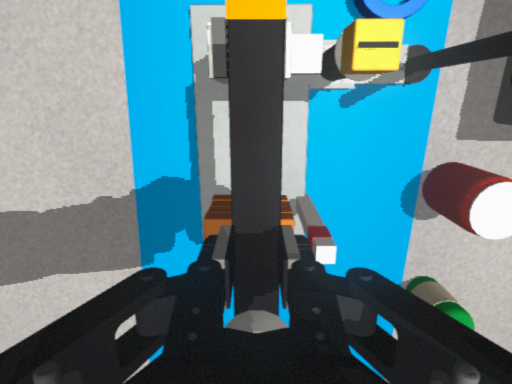

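```bash
python3 - <<'E'
from h import *
def rep(n,p,d,K,T):
    W=cloud(d,K,T)
    for lo,hi in ((.129,.136),(.112,.122)):
        m=(d>0)&(W[...,2]>lo)&(W[...,2]<hi)&(W[...,0]>.48)&(W[...,0]<.60)&(W[...,1]>.13)&(W[...,1]<.22)
        k,l,s,c=cv2.connectedComponentsWithStats(m.astype(np.uint8))
        for i in range(1,k):
            if s[i,4]>12: q=W[l==i]; print(n,lo,s[i,4],np.median(q[:,2]).round(4),[np.round(a,1) for a in cv2.minAreaRect((q[:,:2]*1000).astype(np.float32))],q.min(0).round(4)[:2],q.max(0).round(4)[:2])
for n in ['scene','side']:
    z=np.load(n+'0.npz'); rep(n+'0',*[z[k] for k in 'pdKT'])
p,d,K,T=look('wrist'); rep('wrist',p,d,K,T)
o=get_obs(); print(o['eef_pos'].round(4))
E
```

```text
scene0 0.129 33 0.1323 [array([513.6, 174.1]), array([12.6, 39. ]), np.float64(3.8)] [0.5064 0.1544] [0.5205 0.1938]
scene0 0.129 34 0.1327 [array([557. , 174.8]), array([11.3, 39.9]), np.float64(6.0)] [0.5498 0.1554] [0.5626 0.1944]
scene0 0.112 122 0.1183 [array([535.2, 174.1]), array([66.8, 39.7]), np.float64(2.9)] [0.5028 0.153 ] [0.5693 0.195 ]
side0 0.112 35 0.1169 [array([546.1, 159.5]), array([43.5, 15.8]), np.float64(5.4)] [0.5249 0.1501] [0.5681 0.1671]
wrist 0.129 841 0.1323 [array([513.2, 174.7]), array([10.2, 39.8]), np.float64(1.9)] [0.5076 0.1547] [0.5188 0.1945]
wrist 0.129 91 0.1323 [array([561.5, 175.9]), array([ 1.2, 39.4]), np.float64(2.0)] [0.5607 0.1562] [0.5626 0.1956]
wrist 0.112 236 0.1181 [array([505.5, 172.5]), array([13.8, 42. ]), np.float64(18.6)] [0.5029 0.1542] [0.5187 0.1941]
wrist 0.112 266 0.1181 [array([565.1, 176. ]), array([ 4. , 39.8]), np.float64(0.9)] [0.5628 0.1561] [0.5674 0.1959]
wrist 0.112 21 0.119 [array([517.8, 185.8]), array([ 0.2, 14.3]), np.float64(1.3)] [0.5176 0.1787] [0.518 0.193]
wrist 0.112 13 0.1189 [array([518.6, 161. ]), array([0.2, 8.9]), np.float64(1.1)] [0.5184 0.1565] [0.5187 0.1654]
[0.5428 0.0705 0.2464]
```

Jaws and bar in one frame: the rest's centre is at x 0.535 and the bar at 0.5405, so I shift 5.5 mm towards -x. The yaw agrees (1.8° against 1.9°). Then I lower the boom.

Call:
{"api": "arm_command", "payload": {"translation": [[0,-0.3,0],[0,-0.55,1],[0,-0.55,3.5],[0,-0.55,6],[0,-0.55,7.5]], "turn": [0,0,0,0,0], "hand": [0.95,0.95,0.95,0.95,0.95]}}

```text
clock: 27.9
eef_pos: [0.5359, 0.0702, 0.1691]
tool_rot: [0.697, 0.717, -0.001, -0.001]
ft_force: [-0.2, -0.6, -1.8]
grip_width: 0.0211
```

Call:
{"api": "arm_command", "payload": {"translation": [[0,0,0.3],[0,0,0.6],[0,0,0.6],[0,0,0.6]], "turn": [0,0,0,0], "hand": [0.95,0.95,0.95,0.95]}}

```text
clock: 28.23
eef_pos: [0.5381, 0.0704, 0.1666]
tool_rot: [0.697, 0.717, 0.001, 0.001]
ft_force: [-0.5, 0.2, -2.0]
grip_width: 0.0208
```

```bash
python3 - <<'E'
from h import *
o=get_obs(); print({k:np.round(o[k],4) for k in ['clock','eef_pos','tool_rot','ft_force','grip_width']})
p,d,K,T=look('wrist','w9.png'); W=cloud(d,K,T)
b=(p.max(-1)<80)&(d>0)&(abs(W[...,0]-.537)<.022)&(W[...,1]>.11)&(W[...,1]<.155)&(W[...,2]>.13)&(W[...,2]<.17)
q=W[b]; print('bar',len(q),np.median(q[:,2]).round(4),cv2.minAreaRect((q[:,:2]*1000).astype(np.float32)))
for n in ['scene','side']:
    p,d,K,T=look(n); W=cloud(d,K,T); hsv=cv2.cvtColor(p,cv2.COLOR_RGB2HSV)
    m=(cv2.inRange(hsv,(3,120,60),(20,255,255))>0)&(d>0)&(abs(W[...,0]-.54)<.05)&(abs(W[...,1]-.015)<.05)&(W[...,2]>.15)
    print(n,W[m].mean(0).round(4),m.sum())
E
```

```text
{'clock': np.float64(28.2333), 'eef_pos': array([0.5381, 0.0704, 0.1666]), 'tool_rot': array([6.973e-01, 7.168e-01, 9.000e-04, 7.000e-04]), 'ft_force': array([-0.5177,  0.203 , -1.9694]), 'grip_width': np.float64(0.0208)}
bar 5517 0.1561 ((532.2445678710938, 132.49964904785156), (33.43421936035156, 45.514923095703125), 1.2861251831054688)
scene [0.5412 0.0139 0.1784] 45
side [0.5396 0.0123 0.1793] 54
```

Call:
{"api": "arm_command", "payload": {"translation": [[0,0,0.3],[0,0,0.6],[0,0,0.9],[0,0,1.0],[0,0,1.0]], "turn": [0,0,0,0,0], "hand": [0.95,0.95,0.95,0.95,0.95]}}

```text
clock: 28.8
eef_pos: [0.5369, 0.0702, 0.1547]
tool_rot: [0.697, 0.717, -0.0, -0.0]
ft_force: [0.2, 0.3, -1.6]
grip_width: 0.0209
```

Call:
{"api": "arm_command", "payload": {"translation": [[0,0,0.1],[0,0,0.2],[0,0,0.2]], "turn": [0,0,0], "hand": [0.95,0.95,0.95]}}

```text
clock: 29.05
eef_pos: [0.5374, 0.0705, 0.1535]
tool_rot: [0.697, 0.717, 0.0, 0.0]
ft_force: [-0.3, 0.6, 0.8]
grip_width: 0.021
```

```bash
python3 - <<'E'
from h import *
o=get_obs(); print({k:np.round(o[k],4) for k in ['clock','eef_pos','tool_rot','ft_force','grip_width']})
p,d,K,T=look('wrist','w10.png'); W=cloud(d,K,T)
b=(d>0)&(W[...,1]>.14)&(W[...,1]<.16)&(W[...,0]>.5)&(W[...,0]<.57)
q=W[b]
for lo in np.arange(.112,.152,.004):
    r=q[(q[:,2]>=lo)&(q[:,2]<lo+.004)]
    if len(r)>10: print(round(lo,3),len(r),np.percentile(r[:,0],[1,50,99]).round(4))
E
```

```text
{'clock': np.float64(29.05), 'eef_pos': array([0.5374, 0.0705, 0.1535]), 'tool_rot': array([6.973e-01, 7.168e-01, 3.000e-04, 0.000e+00]), 'ft_force': array([-0.3066,  0.6006,  0.8367]), 'grip_width': np.float64(0.021)}
0.112 54 [0.5053 0.5193 0.566 ]
0.116 297 [0.504  0.5213 0.5676]
0.12 54 [0.5069 0.5528 0.5626]
0.124 62 [0.5099 0.5358 0.5625]
0.128 178 [0.509  0.5188 0.5626]
0.132 394 [0.5091 0.5173 0.5625]
0.136 15 [0.5234 0.5285 0.547 ]
0.14 2727 [0.524  0.5357 0.5474]
```

View pics/w10.png

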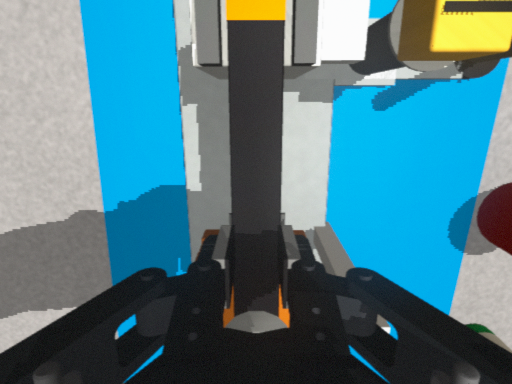

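The boom is centred between the jaws: the bar spans columns 230–284, with the jaws at 209 and 304. It just touches the stack, so I release it.

Call:
{"api": "arm_command", "payload": {"translation": [[0,0,0],[0,0,0],[0,0,0],[0,0,0],[0,0,0]], "turn": [0,0,0,0,0], "hand": [0.72,0.68,0.6,0.5,0.45]}}

```text
clock: 29.52
eef_pos: [0.5374, 0.0703, 0.1535]
tool_rot: [0.697, 0.717, 0.0, 0.0]
ft_force: [0.4, -0.6, -0.5]
grip_width: 0.0471
```

Call:
{"api": "arm_command", "payload": {"translation": [[0,0,0],[0,0,-1],[0,0,-3],[0,0,-6],[0,0,-9]], "turn": [0,0,0,0,0], "hand": [0.45,0.45,0.45,0.45,0.45]}}

```text
clock: 29.93
eef_pos: [0.5365, 0.0702, 0.2443]
tool_rot: [0.697, 0.717, -0.001, -0.001]
ft_force: [0.7, 0.1, -0.4]
grip_width: 0.0469
```

Call:
{"api": "arm_command", "payload": {"translation": [[0,0,0],[0,0,0],[0,0,0]], "turn": [0,0,0], "hand": [0.45,0.45,0.45]}}

```text
clock: 30.18
eef_pos: [0.5372, 0.0703, 0.2437]
tool_rot: [0.697, 0.717, 0.0, 0.0]
ft_force: [-1.0, -0.5, -0.7]
grip_width: 0.0469
```

```bash
cat > chk.py <<'E'
from h import *
import sys
o=get_obs(); print({k:np.round(o[k],4) for k in ['clock','joint_pos','eef_pos','tool_rot','ft_force','grip_width']})
for n in ['wrist','scene','side']:
    p,d,K,T=look(n,n+sys.argv[1]+'.png'); W=cloud(d,K,T); print(n); hsv=cv2.cvtColor(p,cv2.COLOR_RGB2HSV)
    [print(' pl',r) for r in plates(p,d,K,T) if abs(r[0]-.55)<.1 and -.5<r[1]<.22]
    q=W[(p.max(-1)<80)&(d>0)&(abs(W[...,0]-.537)<.016)&(W[...,1]>.05)&(W[...,1]<.15)&(W[...,2]>.132)&(W[...,2]<.15)]
    if len(q)>30:
        print(' bar',len(q),'slope z',np.polyfit(q[:,1],q[:,2],1).round(3),'x(y)',np.polyfit(q[:,1],q[:,0],1).round(3), cv2.minAreaRect((q[:,:2]*1000).astype(np.float32)))
    y=W[(cv2.inRange(hsv,(18,90,90),(35,255,255))>0)&(d>0)&(abs(W[...,2]-.142)<.006)&(abs(W[...,0]-.62)<.06)&(abs(W[...,1]-.176)<.05)]
    if len(y)>20: print(' head',len(y),np.median(y[:,2]).round(4),cv2.minAreaRect((y[:,:2]*1000).astype(np.float32)))
E
python3 chk.py 11
```

```text
{'clock': np.float64(30.1833), 'joint_pos': array([ 0.1301,  0.3242,  0.1142,  1.3603, -0.    ,  1.6734]), 'eef_pos': array([0.5372, 0.0703, 0.2437]), 'tool_rot': array([6.973e-01, 7.168e-01, 2.000e-04, 2.000e-04]), 'ft_force': array([-0.956 , -0.5275, -0.7379]), 'grip_width': np.float64(0.0469)}
wrist
 pl (0.6163, 0.1695, 0.1388, -43.7, 45.6, 23.5, [362.0, 52.0], 650)
 pl (0.5344, 0.1771, 0.1359, 1.6, 23.8, 12.7, [254.0, 43.0], 158)
 pl (0.5117, 0.0139, 0.1244, -89.4, 49.9, 26.4, [225.0, 231.0], 1915)
 pl (0.565, 0.015, 0.1242, -87.7, 49.9, 25.7, [285.0, 231.0], 1770)
 pl (0.539, 0.0159, 0.1674, -88.4, 26.9, 25.5, [256.0, 269.0], 983)
 bar 4007 slope z [-0.047  0.144] x(y) [-0.026  0.539] ((536.4916381835938, 99.97407531738281), (23.945878982543945, 100.34928894042969), 1.7505266666412354)
 head 2401 0.1409 ((623.9515380859375, 178.0044403076172), (34.03154754638672, 33.97647476196289), 1.362087607383728)
scene
 pl (0.5414, 0.0155, 0.1682, -9.7, 25.3, 18.8, [247.0, 163.0], 40)
 pl (0.5576, 0.0136, 0.1254, 87.7, 51.2, 43.6, [247.0, 178.0], 158)
 pl (0.5677, -0.3903, 0.0183, -3.1, 76.5, 46.2, [127.0, 214.0], 310)
 bar 181 slope z [-0.039  0.143] x(y) [-0.033  0.544] ((540.26025390625, 99.30366516113281), (23.720199584960938, 98.83937072753906), 1.3643596172332764)
 head 93 0.1414 ((627.3817138671875, 176.87014770507812), (32.59175109863281, 33.36848831176758), 2.075165271759033)
side
 pl (0.5378, 0.015, 0.1683, 62.2, 26.4, 21.1, [241.0, 188.0], 52)
 pl (0.5376, 0.0129, 0.1255, -0.5, 78.1, 51.3, [240.0, 199.0], 180)
 pl (0.5633, -0.3933, 0.0185, -1.9, 78.5, 48.8, [321.0, 322.0], 514)
 bar 172 slope z [-0.046  0.145] x(y) [-0.011  0.537] ((536.7671508789062, 100.4296875), (24.426021575927734, 99.54193878173828), 1.1084059476852417)
```

View pics/wrist11.png

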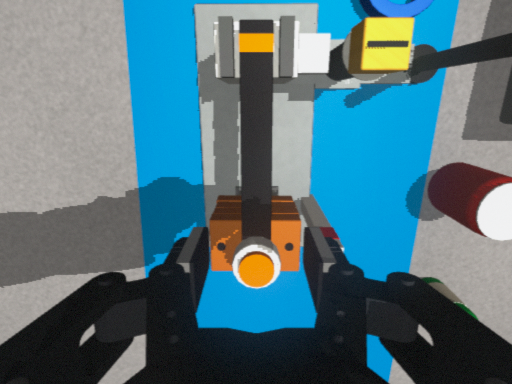

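The boom lies on the rest and stack: slope 0.046 rad, motor about 2 mm from the riser centre and released. The head, at pixel (385,45), has its sides along the jig, so its angle is about 0. Next I go over the head with the jaws across the jig's y.

Call:
{"api": "arm_command", "payload": {"translation": [[2,1.8,0],[4.5,4,0],[7,6,0],[9.2,8,0],[10.4,9.1,0]], "turn": [-0.12,-0.24,-0.36,-0.48,-0.6], "hand": [0.3,0.3,0.3,0.3,0.3]}}

```text
clock: 30.75
eef_pos: [0.6262, 0.1792, 0.2412]
tool_rot: [0.451, 0.893, -0.0, -0.001]
ft_force: [-0.1, -0.3, -0.3]
grip_width: 0.0599
```

Call:
{"api": "arm_command", "payload": {"translation": [[0,0,0],[0,0,0],[0,0,0],[0,0,0],[0,0,0]], "turn": [-0.12,-0.24,-0.36,-0.48,-0.6], "hand": [0.3,0.3,0.3,0.3,0.3]}}

```text
clock: 31.17
eef_pos: [0.6248, 0.1768, 0.2416]
tool_rot: [0.168, 0.986, -0.001, -0.001]
ft_force: [-0.1, 0.6, -0.1]
grip_width: 0.0595
```

Call:
{"api": "arm_command", "payload": {"translation": [[0,0,0],[0,0,0],[0,0,0],[0,0,0],[0,0,0]], "turn": [-0.12,-0.24,-0.36,-0.371,-0.371], "hand": [0.3,0.3,0.3,0.3,0.3]}}

```text
clock: 31.58
eef_pos: [0.625, 0.1767, 0.2422]
tool_rot: [-0.013, 1.0, -0.0, -0.001]
ft_force: [0.1, 0.5, -0.3]
grip_width: 0.0598
```

```bash
python3 chk.py 12 | grep -v pl
```

```text
{'clock': np.float64(31.5833), 'joint_pos': array([0.2755, 0.5545, 0.465 , 1.4834, 0.    , 0.2502]), 'eef_pos': array([0.625 , 0.1767, 0.2422]), 'tool_rot': array([-1.260e-02,  9.999e-01, -3.000e-04, -1.000e-03]), 'ft_force': array([ 0.1072,  0.4635, -0.3377]), 'grip_width': np.float64(0.0598)}
wrist
 bar 5266 slope z [-0.046  0.145] x(y) [-0.024  0.54 ] ((537.36865234375, 99.9271240234375), (24.14583969116211, 100.54713439941406), 1.7049328088760376)
 head 1687 0.1423 ((625.1168212890625, 178.1287384033203), (33.915714263916016, 33.52326202392578), 1.9052469730377197)
scene
 bar 188 slope z [-0.035  0.143] x(y) [-0.03   0.544] ((539.4453125, 99.82633209228516), (23.488554000854492, 99.80731201171875), 0.6016309261322021)
 head 96 0.1418 ((626.8598022460938, 177.04098510742188), (33.98563003540039, 33.11794662475586), 0.6508683562278748)
side
 bar 176 slope z [-0.038  0.144] x(y) [-0.012  0.536] ((537.0289306640625, 100.23678588867188), (24.841487884521484, 99.44622039794922), 1.7150325775146484)
 head 68 0.142 ((623.0828247070312, 177.43902587890625), (30.896411895751953, 36.93890380859375), 5.4843220710754395)
```

Call:
{"api": "arm_command", "payload": {"translation": [[0,0.1,2.5],[0,0.1,5.5],[0,0.1,8],[0,0.1,9.5],[0,0.1,9.8]], "turn": [0,0,0,0,0], "hand": [0.3,0.3,0.3,0.3,0.3]}}

```text
clock: 32.15
eef_pos: [0.6229, 0.1771, 0.141]
tool_rot: [-0.013, 1.0, -0.001, -0.004]
ft_force: [0.1, -0.1, -1.0]
grip_width: 0.0599
```

Call:
{"api": "arm_command", "payload": {"translation": [[0,0,0.5],[0,0,0.9],[0,0,0.9]], "turn": [0,0,0], "hand": [0.3,0.3,0.3]}}

```text
clock: 32.4
eef_pos: [0.6258, 0.1779, 0.1368]
tool_rot: [-0.014, 1.0, 0.0, 0.001]
ft_force: [0.7, -0.5, 0.4]
grip_width: 0.06
```

Call:
{"api": "arm_command", "payload": {"translation": [[0,0,0],[0,0,0],[0,0,0],[0,0,0],[0,0,0]], "turn": [0,0,0,0,0], "hand": [0.7,0.85,0.85,0.85,0.85]}}

```text
clock: 32.82
eef_pos: [0.6261, 0.1787, 0.138]
tool_rot: [-0.014, 1.0, 0.001, 0.001]
ft_force: [-1.0, 3.4, 6.1]
grip_width: 0.0329
```

Call:
{"api": "arm_command", "payload": {"translation": [[0,0,0],[0,0,0],[0,0,0],[0,0,0]], "turn": [0.08,0.16,0.24,0.3], "hand": [0.85,0.85,0.85,0.85]}}

```text
clock: 33.15
eef_pos: [0.626, 0.1783, 0.138]
tool_rot: [0.137, 0.991, 0.001, 0.001]
ft_force: [-2.1, 1.2, 7.2]
grip_width: 0.0327
```

Call:
{"api": "arm_command", "payload": {"translation": [[0,0,0],[0,0,0],[0,0,0],[0,0,0],[0,0,0]], "turn": [0.11,0.22,0.33,0.44,0.55], "hand": [0.85,0.85,0.85,0.85,0.85]}}

```text
clock: 33.57
eef_pos: [0.6256, 0.1776, 0.138]
tool_rot: [0.402, 0.916, 0.0, 0.001]
ft_force: [-2.5, 0.4, 7.0]
grip_width: 0.0325
```

Call:
{"api": "arm_command", "payload": {"translation": [[0,0,0],[0,0,0],[0,0,0],[0,0,0],[0,0,0]], "turn": [0.11,0.22,0.33,0.44,0.55], "hand": [0.85,0.85,0.85,0.85,0.85]}}

```text
clock: 33.98
eef_pos: [0.625, 0.1773, 0.138]
tool_rot: [0.635, 0.772, -0.0, 0.0]
ft_force: [-4.8, -1.1, 8.2]
grip_width: 0.0324
```

Call:
{"api": "arm_command", "payload": {"translation": [[0,0,0],[0,0,0],[0,0,0],[0,0,0]], "turn": [0.1,0.171,0.171,0.171], "hand": [0.85,0.85,0.85,0.85]}}

```text
clock: 34.32
eef_pos: [0.6247, 0.1773, 0.138]
tool_rot: [0.698, 0.716, -0.0, 0.0]
ft_force: [-5.1, 0.5, 8.0]
grip_width: 0.0327
```

Call:
{"api": "arm_command", "payload": {"translation": [[0,0,0],[0,0,0],[0,0,0],[0,0,0]], "turn": [0,0,0,0], "hand": [0.3,0.3,0.3,0.3]}}

```text
clock: 34.65
eef_pos: [0.6254, 0.1776, 0.1359]
tool_rot: [0.697, 0.717, -0.0, 0.0]
ft_force: [0.2, -0.1, -1.2]
grip_width: 0.0592
```

```bash
python3 - <<'E'
from h import *
o=get_obs(); print({k:np.round(o[k],4) for k in ['clock','joint_pos','eef_pos','tool_rot','ft_force','grip_width']})
p,d,K,T=look('wrist','w13.png')
p2,_,_,_=look('scene')
cv2.imwrite('pics/v13.png',np.hstack([cv2.resize(p,(400,300)),cv2.resize(p2[120:240,220:380],(400,300),interpolation=cv2.INTER_CUBIC)])[:,:,::-1])
E
```

```text
{'clock': np.float64(34.65), 'joint_pos': array([ 2.7680e-01,  5.9890e-01,  2.6330e-01,  1.2355e+00, -3.0000e-04,
        1.8202e+00]), 'eef_pos': array([0.6254, 0.1776, 0.1359]), 'tool_rot': array([ 6.973e-01,  7.167e-01, -2.000e-04,  0.000e+00]), 'ft_force': array([ 0.1522, -0.0623, -1.18  ]), 'grip_width': np.float64(0.0592)}
```

View pics/v13.png

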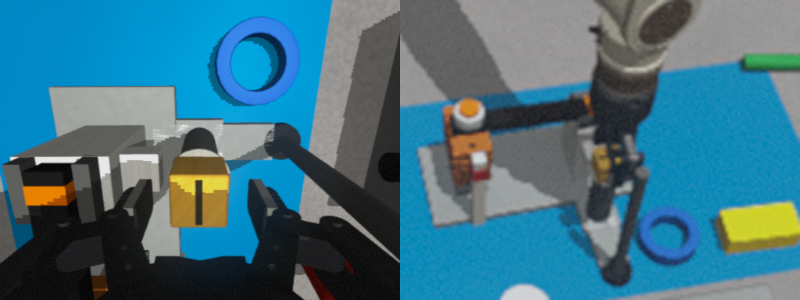

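The slot has turned a quarter turn: in the wrist half at (198,200) it now runs along y. I swing back open, then make the second swing.

Call:
{"api": "arm_command", "payload": {"translation": [[0,0,0],[0,0,0],[0,0,0],[0,0,0],[0,0,0]], "turn": [-0.12,-0.24,-0.36,-0.48,-0.6], "hand": [0.3,0.3,0.3,0.3,0.3]}}

```text
clock: 35.17
eef_pos: [0.6254, 0.1777, 0.1361]
tool_rot: [0.452, 0.892, -0.0, -0.0]
ft_force: [-0.2, -0.0, 0.1]
grip_width: 0.0599
```

Call:
{"api": "arm_command", "payload": {"translation": [[0,0,0],[0,0,0],[0,0,0],[0,0,0],[0,0,0]], "turn": [-0.12,-0.24,-0.36,-0.48,-0.6], "hand": [0.3,0.3,0.3,0.3,0.3]}}

```text
clock: 35.58
eef_pos: [0.6254, 0.1778, 0.1361]
tool_rot: [0.168, 0.986, -0.0, -0.0]
ft_force: [-0.6, -0.0, 0.3]
grip_width: 0.0597
```

Call:
{"api": "arm_command", "payload": {"translation": [[0,0,0],[0,0,0],[0,0,0],[0,0,0],[0,0,0]], "turn": [-0.12,-0.24,-0.36,-0.371,-0.371], "hand": [0.3,0.3,0.3,0.3,0.3]}}

```text
clock: 36.0
eef_pos: [0.6254, 0.1778, 0.1361]
tool_rot: [-0.013, 1.0, -0.0, -0.0]
ft_force: [-0.5, -0.4, -0.6]
grip_width: 0.0595
```

Call:
{"api": "arm_command", "payload": {"translation": [[0,0,0],[0,0,0],[0,0,0],[0,0,0],[0,0,0]], "turn": [0,0,0,0,0], "hand": [0.7,0.85,0.85,0.85,0.85]}}

```text
clock: 36.42
eef_pos: [0.6254, 0.1786, 0.1367]
tool_rot: [-0.014, 1.0, 0.001, 0.0]
ft_force: [-0.9, 3.3, 2.3]
grip_width: 0.0329
```

Call:
{"api": "arm_command", "payload": {"translation": [[0,0,0],[0,0,0],[0,0,0],[0,0,0],[0,0,0]], "turn": [0.08,0.19,0.3,0.41,0.52], "hand": [0.85,0.85,0.85,0.85,0.85]}}

```text
clock: 36.83
eef_pos: [0.6253, 0.1783, 0.1367]
tool_rot: [0.246, 0.969, 0.0, 0.0]
ft_force: [-2.3, 2.4, 2.9]
grip_width: 0.0327
```

Call:
{"api": "arm_command", "payload": {"translation": [[0,0,0],[0,0,0],[0,0,0],[0,0,0],[0,0,0]], "turn": [0.11,0.22,0.33,0.44,0.55], "hand": [0.85,0.85,0.85,0.85,0.85]}}

```text
clock: 37.25
eef_pos: [0.625, 0.1781, 0.1367]
tool_rot: [0.5, 0.866, 0.0, -0.0]
ft_force: [-1.4, 1.9, 2.9]
grip_width: 0.0329
```

Call:
{"api": "arm_command", "payload": {"translation": [[0,0,0],[0,0,0],[0,0,0],[0,0,0],[0,0,0]], "turn": [0.1,0.2,0.3,0.4,0.4], "hand": [0.85,0.85,0.85,0.85,0.85]}}

```text
clock: 37.67
eef_pos: [0.6247, 0.178, 0.1367]
tool_rot: [0.661, 0.75, -0.0, -0.0]
ft_force: [-3.3, 2.0, 4.8]
grip_width: 0.0328
```

```bash
python3 - <<'E'
from h import *
o=get_obs(); print({k:np.round(o[k],4) for k in ['clock','joint_pos','eef_pos','tool_rot','ft_force','ft_torque','tau','grip_width']})
E
```

```text
{'clock': np.float64(37.6667), 'joint_pos': array([2.7730e-01, 5.9760e-01, 2.6320e-01, 1.2372e+00, 5.0000e-04,
       1.7214e+00]), 'eef_pos': array([0.6247, 0.178 , 0.1367]), 'tool_rot': array([ 6.609e-01,  7.505e-01, -2.000e-04, -4.000e-04]), 'ft_force': array([-3.3284,  2.021 ,  4.8142]), 'ft_torque': array([ 0.4277,  0.7206, -0.2385]), 'tau': array([ -1.4507, -50.3963,  24.4482,  -1.0906,  -0.7981,   0.3828]), 'grip_width': np.float64(0.0328)}
```

Call:
{"api": "arm_command", "payload": {"translation": [[0,0,0],[0,0,0],[0,0,0]], "turn": [0.03,0.05,0.05], "hand": [0.85,0.85,0.85]}}

```text
clock: 37.92
eef_pos: [0.6247, 0.1779, 0.1367]
tool_rot: [0.678, 0.735, -0.0, -0.0]
ft_force: [-4.9, 1.8, 4.8]
grip_width: 0.0326
```

```bash
python3 - <<'E'
from h import *
o=get_obs(); print({k:np.round(o[k],4) for k in ['ft_force','ft_torque','tool_rot']})
E
```

```text
{'ft_force': array([-4.9348,  1.8314,  4.8348]), 'ft_torque': array([0.3448, 0.9611, 0.0399]), 'tool_rot': array([ 6.783e-01,  7.348e-01, -2.000e-04, -5.000e-04])}
```

Call:
{"api": "arm_command", "payload": {"translation": [[0,0,0],[0,0,0],[0,0,0],[0,0,0]], "turn": [0,0,0,0], "hand": [0.3,0.3,0.3,0.3]}}

```text
clock: 38.25
eef_pos: [0.6257, 0.1773, 0.136]
tool_rot: [0.679, 0.734, -0.0, 0.0]
ft_force: [-0.5, -0.8, 0.4]
grip_width: 0.0598
```

Call:
{"api": "arm_command", "payload": {"translation": [[0,0,-2],[0,0,-5],[0,0,-8],[0,0,-11],[0,0,-13]], "turn": [0,0,0,0,0], "hand": [0.3,0.3,0.3,0.3,0.3]}}

```text
clock: 38.67
eef_pos: [0.6263, 0.1777, 0.2697]
tool_rot: [0.679, 0.734, 0.002, 0.001]
ft_force: [-0.4, 0.2, -0.5]
grip_width: 0.0599
```

Call:
{"api": "arm_command", "payload": {"translation": [[0,-2,0],[0,-5,0],[0,-8,0],[0,-8,0],[0,-8,0]], "turn": [0,0,0,0,0], "hand": [0.3,0.3,0.3,0.3,0.3]}}

```text
clock: 39.08
eef_pos: [0.5443, 0.1711, 0.2665]
tool_rot: [0.679, 0.735, -0.0, 0.0]
ft_force: [0.4, 0.6, 0.5]
grip_width: 0.0594
```

```bash
python3 chk.py 14; python3 - <<'E'
import cv2,numpy as np
a=cv2.imread('pics/wrist14.png'); b=cv2.imread('pics/side14.png')[60:360,110:390]
cv2.imwrite('pics/v14.png',np.hstack([cv2.resize(a,(400,300)),cv2.resize(b,(400,430))[:300]]))
E
```

```text
{'clock': np.float64(39.0833), 'joint_pos': array([ 3.0480e-01,  3.7670e-01,  2.4890e-01,  1.4433e+00, -4.0000e-04,
        1.7965e+00]), 'eef_pos': array([0.5443, 0.1711, 0.2665]), 'tool_rot': array([ 6.786e-01,  7.345e-01, -2.000e-04,  1.000e-04]), 'ft_force': array([0.4298, 0.6184, 0.5137]), 'grip_width': np.float64(0.0594)}
wrist
 pl (0.6174, 0.1863, 0.1407, 50.8, 43.6, 21.3, [344.0, 166.0], 186)
 pl (0.5366, 0.1776, 0.1372, 1.7, 24.2, 13.1, [245.0, 173.0], 423)
 pl (0.5144, 0.023, 0.1252, -88.0, 34.5, 26.1, [215.0, 298.0], 1395)
 pl (0.5663, 0.0223, 0.1253, -87.2, 37.5, 26.0, [264.0, 300.0], 1426)
 bar 2560 slope z [-0.045  0.145] x(y) [-0.025  0.541] ((538.7090454101562, 99.99391174316406), (24.01478385925293, 100.40936279296875), 1.477520227432251)
 head 1437 0.1424 ((626.3550415039062, 179.21763610839844), (33.80706024169922, 32.82210159301758), 4.279080867767334)
scene
 pl (0.5404, 0.0157, 0.1677, -10.2, 23.7, 18.8, [247.0, 163.0], 42)
 pl (0.5572, 0.0136, 0.1249, -89.0, 50.1, 43.8, [247.0, 178.0], 158)
 pl (0.5664, -0.3914, 0.0178, -1.7, 77.8, 46.0, [127.0, 214.0], 311)
 bar 186 slope z [-0.039  0.143] x(y) [-0.033  0.544] ((539.1796264648438, 100.28363037109375), (98.70118713378906, 24.804595947265625), 89.67854309082031)
 head 95 0.1416 ((626.734130859375, 176.53648376464844), (31.663005828857422, 32.798789978027344), 4.1714959144592285)
side
 pl (0.5382, 0.0157, 0.168, 62.3, 27.8, 21.2, [241.0, 188.0], 52)
 pl (0.5378, 0.0124, 0.1254, 0.4, 79.8, 48.3, [239.0, 199.0], 184)
 pl (0.5631, -0.3935, 0.0187, -0.2, 78.9, 49.3, [321.0, 322.0], 516)
 bar 177 slope z [-0.038  0.144] x(y) [-0.004  0.536] ((536.7823486328125, 99.96539306640625), (25.270034790039062, 100.04293060302734), 1.5884307622909546)
 head 68 0.142 ((623.53759765625, 176.8625030517578), (30.51771354675293, 35.651954650878906), 3.860260248184204)
```

View pics/v14.png

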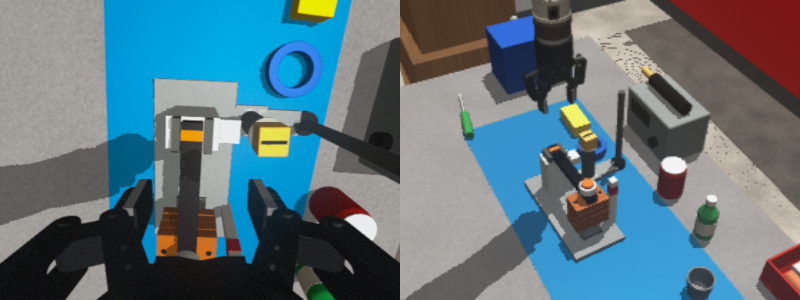

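The head reads about 2.4° short of a half turn (about 3.1 rad, at the stop) with its slot across again. The jaws are closed, and the boom and stack have not moved. I'm handing it in.

```bash
python3 -c "
from workcell import *
print(job_done())"
```

```text
the job is handed in; nothing more can be done
None
```

I stacked four plates on the riser, laid the drone arm across the rest and stack, and released it. I then tightened the clamp in two quarter-turn swings and handed the job in at about 39 s of the 210 s allowed. `job_done()` gives no verdict.

The last checks, in the camera pictures, against the limits:

| Check | Reading | Limit |
|---|---|---|
| Stack top height | 0.125 m, 7 mm above the band's centre | 12.5 mm |
| Top plate position from the riser | about 1–2 mm off, yaw about 1° | 12 mm, 0.2 rad |
| Arm tilt from level | about 0.045 rad | 0.12 rad |
| Arm angle to the jig's y | within about 1° | 0.12 rad |
| Motor to riser | about 2 mm | 22 mm |
| Head angle | about 3.1 rad, apparently at its stop | above 2.85 rad |

- **Head angle:** I worked it out from the square's orientation (about 2.4° short of a half turn) and the wrist turns. The wrist torque did not show a clear rise at the stop.
- **Plates left over:** the one spare plate is still where it started, about 0.4 m from the riser.
- **Camera differences:** the scene and side cameras differ by about 3–4 mm in x, so I averaged them and used the wrist view to align the arm in the jaws.
- **Bystanders:** I did not measure how far they moved, but none of those in the final pictures looks shifted. The robot was clear of everything at hand-in.

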